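# Fit the stop rod and hold a sample slide flush on the tilted inspection stage

## Task

Push the steel rod down into the two fork clips at the foot of the tilted inspection stage until both orange sprung jaws snap over it, and let go of it. Then pick up the blue sample slide by its black grip, tilt it to match the stage, and lay it centred and flush on the stage face with its lower edge against the rod. Finish while still holding the slide by its grip and pressing it gently flat so that the sprung face gives a few millimetres without hitting its stop; do not change the stage's tilt, and leave the other things on the bench where they are.

Things in the scene. Friction and masses are not known exactly. Their poses are not given: they have to be found in the camera images.
- rod_mid (a point): Middle of the loose bright steel rod, 10 mm diameter, 108 mm long, 50 to 100 g; y axis along it. At the start it lies level, its axis 32 mm above the bench, in two V posts of a black rest (posts 8 mm wide, 40 mm either side of the middle, up to 34 mm high; foot 30 mm wide, 5 mm thick). Its middle is free for a grasp from above.
- clip_seat (a point): On the inspection stage's foot: where the rod's middle is when fully home, 38 mm above the bench. y along the seated rod, x level from the stage's low front to its high rear (roughly away from the robot), z up. Clips, 10 mm wide, are centred 47 mm either side along y. A rod lowered from above meets the jaws 14 mm above this point and is home at 0; 4 to 12 N snaps it in.
- stage: The stage (grey foot fixed to the bench); origin on the bench below clip_seat, same axes. Each clip has an aluminium prong with a flared lip on the +x side (inner face 6.5 mm from the rod's axis, 14 mm high above it). Between the clips fingers have room: 26 mm either side of the middle, 80 mm along +x, 30 mm below the rod's axis. Ears 61 mm either side limit the rod endways to about 6 mm.
- jaw_left (a joint): Orange sprung jaw on the -x side of the +y clip, rad: 0 closed, grows as it is pushed outward (about 0.17 as the rod passes); springs back to about 0 over the seated rod.
- jaw_right (a joint): Orange sprung jaw of the clip on the -y side, rad: same meaning.
- stage_tilt (a joint): Tilt of the stage's aluminium table, rad: 0 level, at the start 0.2 to 0.42, held by a stiff clamped hinge (6 N m). The tilt axis is the axis of the seated rod; the +x edge is the high one.
- stage_face (a point): Point on the sprung face (aluminium frame) where the middle of the slide's underside belongs, 45 mm up the slope from the seated rod's axis. x up the slope, y level along the rod, z square out of the face. Rails 12 mm wide, 32 mm either side, 16 to 92 mm up from the rod's axis, a bar across the top end. Unpressed, the face plane lies 3 mm below the rod's axis; a slide here touches the rod.
- stage_pad (a joint): How far the sprung face is pressed in, square to itself, m: 0 free, 0.007 at its stop, 2 N per mm (10 N about 5 mm). It stays parallel as it sinks.
- stage_back (a point): Middle of the back bar of the tilting table, 89 mm up the slope from the tilt axis and 21 mm below it square to the slope; must not move.
- slide_grip (a point): Middle of the black grip of the loose blue sample slide, 20 mm above its underside. Plate 80 (x) by 72 (y) by 6 mm with four small flat specimens, 70 to 140 g; the grip is a rib 40 mm long (x), 12 mm thick (y), 6 to 34 mm above the underside, to be pinched across its 12 mm. z square to the plate. It starts flat on the bench and is the same either way round.
- slide: The whole sample slide; origin at the middle of its underside, axes as slide_grip.
- rod: The whole rod; origin at its middle, axes as rod_mid.
- lamp_head (a point): Middle of the long beige lamp head, a fixed obstacle that hangs over the right end of the bench, running aslant from near right-front of the robot to far right: within 190 mm of this point in x, 225 mm in y, 60 mm in z (top 0.55 m above the bench). Its arm comes from the right at the same height. Keep the whole arm clear of it, e.g. by passing above.
- ring_dish: Bystander: small clear round dish, 67 x 67 x 17 mm; origin at the centre of its underside. To be left where it is.
- marker: Bystander: white and green marker pen, 17 x 135 x 16 mm, lying; origin at the centre of its underside. To be left where it is.
- flux_pot: Bystander: round white pot with a tan lid, 62 x 62 x 35 mm; origin at the centre of its underside. To be left where it is.
- alcohol_bottle: Bystander: white plastic bottle with a blue nozzle, 48 x 48 x 134 mm, standing; origin at the centre of its underside. To be left where it is.
- clip_2: Bystander: white moulded block with a blue square, 47 x 30 x 24 mm; origin at the centre of its underside. To be left where it is.
There are look-alikes about, which are no part of the job. There is more than one size of the slide; the job needs the largest.

How it is judged:
By the outcome, as a careful person would: the job done as asked, in the order asked, and still so for the second after the job is handed in, while the arm keeps its last pose, push and grip.
It also fails if it takes over 64 s, if anything falls off the work surface, if the arm or the gripper's body presses on something with over 40 N, if the wrist force passes 120 N, or if a joint passes its speed limit or range.

## Robot

A 7-joint arm with a two-finger parallel gripper is mounted at the origin on a cart in front of the work surface, level with it; the furniture and walls round the work are solid. World frame = base frame: x ahead of the robot, y to its left, z up, the work surface at z = 0. Lengths are in m, angles in degrees, forces in N, time in s.
With the tool pointing down it reaches from about 0.35 to 0.9 m from the base axis. Payload 19.9 kg.
Tool frame: the origin (TCP) lies where the fingers leave the gripper's body, on its centre line; the fingertips stand 73 mm ahead of it and the grasp point (between the pads) lies 54 mm ahead of it (ctrl.tip_extent is the distance from the TCP to the fingertips, in m); z points along the fingers, y is the direction in which the jaws open and shut (so a half turn about z gives the same grasp; the last joint's range is limited). The gripper opens to 85 mm and grips with 20 to 120 N. Pads are 22 mm wide; open, the fingers measure 114 mm over their backs; the gripper's body (76 mm by 85 mm) begins 54 mm behind the grasp point. The pads swing forward as they close: fully open they stand 13 mm farther back than shut.
Start: joints at [67.065, 23.915, -0.59, 92.452, 0.269, 63.638, -3.037], TCP at [0.219, -0.585, 0.304] pointing down, gripper open.
Joint ranges: [-161.28, 161.28], [-22.2, 115.67], [-73.04, 71.86], [3.21, 147.25], [-68.34, 248.33], [10.77, 114.83], [-161.83, 161.83]. Speed limits (degrees/s): [108.29, 108.29, 136.94, 136.94, 172.46, 172.46, 172.46].

## Interface

Orientations are given as [roll, pitch, yaw] about the fixed x, y, z axes, in that order (R = Rz(yaw) Ry(pitch) Rx(roll)).
In Python, from workcell import observe, imaging, job, nets, ctrl gives the robot as it stands. The module is installed in compiled form; this text tells all that it offers.
- The arm moves only by the tool move_arm, never from a script. Its argument "targets" is a list of rows, each a list of 3 entries, a list of its own where there are three numbers: the shift along the tool's x, y, z in m, then the turn about the tool's z in rad, then the opening, from 0 (shut) to 1 (fully open). In form: [[[dx, dy, dz], yaw, grip], ...]. A call has exactly 10 rows; each row shifts and turns the commanded pose from where the row before left it, along the tool's axes as they then stand; what a row does not reach is not made up. A row lasts 1/10 s, in which the tool goes at most 50 mm and 8.59 degrees, less where a joint would pass 70% of its speed; a pose out of reach is approached as far as the arm can. A call with a gripper value outside its range is refused whole. The fingers move at their own pace and stop on an object; the grip force is fixed at half the most. Time passes only in rows, so rows that do not move let the fingers close, or fill a call up. It gives the time, the measured TCP pose, the force and the opening at its end, in the units of the state.
- observe(): the state, without advancing time (a new reading comes with each control period).
- imaging.snapshot(name): name is "scene" or "top" or "wrist"; returns a dict with "pixels" (420x560x3 uint8, red, green, blue), "mtx" (3x3 intrinsics, pixels), "pose" (4x4, takes a point from camera to world coordinates); the wrist camera has in their place "T_tool_cam" (4x4, takes a point from camera to tool coordinates, whose origin is the TCP and whose axes are the flange's). Camera axes: x right, y down, z forward; pixel columns grow to the right and rows downward; lengths in m; the calibration is good to about 2 mm. A picture is of the moment at which its call begins: read the wrist's pose just before it. There is no depth.
- job.sign_off(): hands the job in, once; it reports no verdict.
Trained networks look in a picture, given as the dict that the camera call returned (one of the last four; its "shot" number tells which), for a name from the list of things; names that differ only in an ending like _2 or _b are one class to them, and where a whole thing is asked for, a point or a joint stands for the part that bears it (a point fixed in the world has none). Each returns a list of dicts, best first, with "p" (0 to 1); they miss things now and then, are a little off and sometimes report something else, mostly with a low value. They report only what shows in the picture. A call takes as long as a camera call. They do not tell look-alikes from the thing itself.
- nets.boxes_of(picture, label): "bbox" ([left, top, width, height] as shares, 0 to 1, of the picture: columns of its width, rows of its height, round what is visible of it).
- nets.regions_of(picture, label): "mask" (420x560 bool, what is visible of it) and "bbox" ([left, top, width, height] as shares, 0 to 1, of the picture: columns of its width, rows of its height, round what is visible of it).
- nets.landmark_of(picture, label): "point" ([column, row] as shares, 0 to 1, of the picture: columns of its width, rows of its height: a listed point, or the origin of a listed thing).
The state is a dict: "clock": time; "qpos": joint angles; "joint_velocities": joint speeds; "joint_torque": joint torques, N m; "position": TCP position; "ee_rot": TCP orientation; "wrist_force": force on the tool from outside, world axes, zero at the start; "wrist_torque": the same for the moment, N m; "gripper_width": finger opening in m.
Only numpy, scipy, OpenCV 4.12 (cv2) and the standard library are available. Lean on these libraries where they do the work, as an engineer would, in place of code of your own. Each camera call takes 0.05 s, during which the arm holds its last target.

## Working session

There is one attempt and no reset: what is moved stays moved. The work goes in short steps, Python scripts to look and compute and a tool call to move; the robot and the scene stay as the last step left them, time stands still between calls to the robot, and variables do not carry over. Pictures are saved under pics/ and viewed, and the job is handed in when it is done.

Besides the shell and the picture viewer there is one more tool, called after "Emit:" by a JSON object that holds its "method" and its "body". move_arm: Moves the arm, as the interface text tells. Its arguments: {"type":"object","properties":{"targets":{"type":"array"}},"required":["targets"]}

```bash
mkdir -p pics
cat > h.py <<'E'
import numpy as np, cv2
from scipy.spatial.transform import Rotation as R
from workcell import observe, imaging, job, nets, ctrl
def save(s,name): cv2.imwrite('pics/'+name+'.png',cv2.cvtColor(s['pixels'],cv2.COLOR_RGB2BGR))
def tcp():
    o=observe(); T=np.eye(4); T[:3,:3]=R.from_euler('xyz',o['ee_rot'],degrees=True).as_matrix(); T[:3,3]=o['position']; return T
def snap(n):
    T=tcp(); s=imaging.snapshot(n)
    if 'pose' not in s: s['pose']=T@np.array(s['T_tool_cam'])
    s['pose']=np.array(s['pose']); s['mtx']=np.array(s['mtx']); return s
def ray(s,uv):
    d=np.linalg.inv(s['mtx'])@np.array([uv[0],uv[1],1.]); d=s['pose'][:3,:3]@d; return s['pose'][:3,3],d/np.linalg.norm(d)
def onz(s,uv,z):
    o,d=ray(s,uv); return o+d*(z-o[2])/d[2]
def tri(obs):
    A=np.zeros((3,3));b=np.zeros(3)
    for s,uv in obs:
        o,d=ray(s,uv);P=np.eye(3)-np.outer(d,d);A+=P;b+=P@o
    x=np.linalg.solve(A,b)
    return x,[np.linalg.norm((np.eye(3)-np.outer(ray(s,uv)[1],ray(s,uv)[1]))@(x-s['pose'][:3,3])) for s,uv in obs]
def proj(s,p):
    q=np.linalg.inv(s['pose'])@np.append(p,1); u=s['mtx']@q[:3]; return u[:2]/u[2]
E
python3 - <<'E'
from h import *
np.set_printoptions(precision=4,suppress=True)
print(observe())
for n in ['scene','top','wrist']:
    s=snap(n); save(s,n+'0'); print(n,s['pose'],s['mtx'],s['shot'])
    for l in ['rod_mid','clip_seat','stage_face','stage_back','slide_grip','slide','lamp_head']:
        r=nets.landmark_of(s,l); print(l,[(round(x['p'],2),np.round(np.array(x['point'])*[560,420],1)) for x in r[:4]])
E
```

```text
{'clock': 0.0, 'qpos': array([67.0653, 23.9466, -0.5909, 92.4844,  0.2683, 63.6365, -3.035 ]), 'joint_velocities': array([-0.0304, -0.0017,  0.129 ,  0.0523,  0.0347, -0.0197,  0.097 ]), 'joint_torque': array([ -0.0002, -86.4441,   0.6792, -43.489 ,   0.0191,   0.0075,
         0.    ]), 'position': array([ 0.2194, -0.585 ,  0.3033]), 'ee_rot': array([-179.934 ,    0.004 ,   20.5591]), 'wrist_force': array([ 0.7771, -0.1529,  0.39  ]), 'wrist_torque': array([ 0.0535,  0.0409, -0.0063]), 'gripper_width': 0.08545411094527515}
scene [[-0.7445 -0.4308  0.5101 -0.2296]
 [-0.6676  0.4808 -0.5684  0.8537]
 [-0.0004 -0.7637 -0.6455  1.2803]
 [ 0.      0.      0.      1.    ]] [[504.1805   0.     279.5861]
 [  0.     504.1805 206.401 ]
 [  0.       0.       1.    ]] 1
rod_mid [(0.46, array([318.3, 255.1]))]
clip_seat [(0.68, array([254.5, 281.9]))]
stage_face [(0.7, array([249.7, 268.5])), (0.26, array([218.2, 357.7]))]
stage_back [(0.86, array([239.9, 267.2]))]
slide_grip [(0.8, array([220.6, 357.5])), (0.67, array([286.8, 319.7])), (0.54, array([248.6, 332.4]))]
slide [(0.8, array([285.5, 3
[... 364 characters left out ...]
ip_seat [(0.91, array([243. , 253.5]))]
stage_face [(0.69, array([248.8, 244.4]))]
stage_back [(0.62, array([249.1, 232.6])), (0.57, array([241.9, 252.7]))]
slide_grip [(0.75, array([166.8, 283.8])), (0.67, array([200.8, 283.2])), (0.63, array([228., 300.]))]
slide [(0.97, array([167.1, 285.5])), (0.62, array([195.4, 288. ])), (0.56, array([230.4, 299.3]))]
lamp_head []
wrist [[ 0.3521 -0.8941 -0.2768  0.2894]
 [-0.936  -0.3365 -0.1037 -0.5593]
 [-0.0004  0.2956 -0.9553  0.3745]
 [ 0.      0.      0.      1.    ]] [[317.5947   0.     279.7789]
 [  0.     317.5947 213.3718]
 [  0.       0.       1.    ]] 3
rod_mid []
clip_seat []
stage_face []
stage_back []
slide_grip []
slide []
lamp_head []
```

View pics/scene0.png

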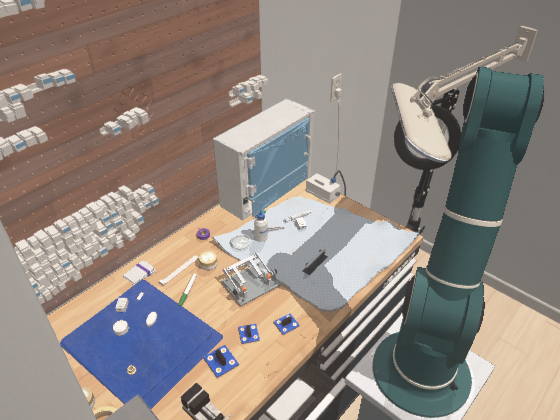

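View pics/top0.png

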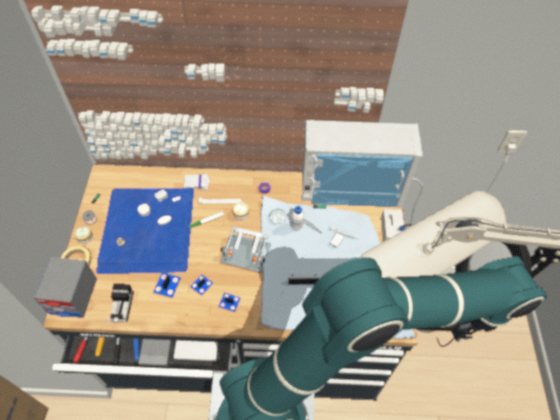

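View pics/wrist0.png

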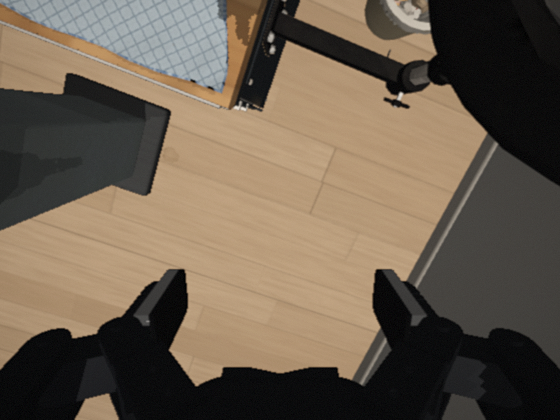

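Run:
```python
from h import *
np.set_printoptions(precision=4,suppress=True)
print(observe()['clock'])
a=snap('scene');b=snap('top')
for n,u,v in [('rod',(318.3,255.1),(304.4,280.6)),('clip',(254.5,281.9),(243,253.5)),('face',(249.7,268.5),(248.8,244.4)),('back',(239.9,267.2),(249.1,232.6)),('gripL',(220.6,357.5),(166.8,283.8)),('gripM',(248.6,332.4),(200.8,283.2)),('gripS',(286.8,319.7),(228,300)),('lampfar',(400,84),(500,200)),('lampjoint',(432,100),(455,245))]:
    print(n,*tri([(a,u),(b,v)]))
print(observe()['clock'])
for s,n,(x0,y0,x1,y1) in [(a,'sc',(180,220,380,390)),(b,'tp',(130,200,340,330))]:
    c=s['pixels'][y0:y1,x0:x1]; c=cv2.resize(c,None,fx=4,fy=4,interpolation=3)[:600,:800] if 0 else cv2.resize(c,(800,int(800*(y1-y0)/(x1-x0))),interpolation=3)
    cv2.imwrite(f'pics/{n}1.png',c[:600,:,::-1])
```

```text
1.2
rod [ 0.465  -0.1238  0.0516] [np.float64(0.006953100169812103), np.float64(0.006953100169812287)]
clip [0.5617 0.0946 0.0353] [np.float64(0.0004567268110005418), np.float64(0.0004567268110004245)]
face [0.5954 0.076  0.0541] [np.float64(0.004993012235234928), np.float64(0.004993012235234861)]
back [0.6478 0.0789 0.0335] [np.float64(0.003184016994349844), np.float64(0.003184016994349903)]
gripL [0.4454 0.3523 0.0134] [np.float64(0.00290398496006482), np.float64(0.002903984960064743)]
gripM [0.4517 0.2348 0.0093] [np.float64(0.0001292299635737368), np.float64(0.00012922996357361184)]
gripS [0.3871 0.1324 0.0257] [np.float64(0.0013274180213004158), np.float64(0.0013274180213006523)]
lampfar [ 0.5438 -0.6555  0.4543] [np.float64(0.007928614523963286), np.float64(0.007928614523963153)]
lampjoint [ 0.336  -0.472   0.5407] [np.float64(0.006699982775594248), np.float64(0.0066999827755942895)]
1.3
```

```bash
sleep 0
```

```text
(no output)
```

View pics/sc1.png

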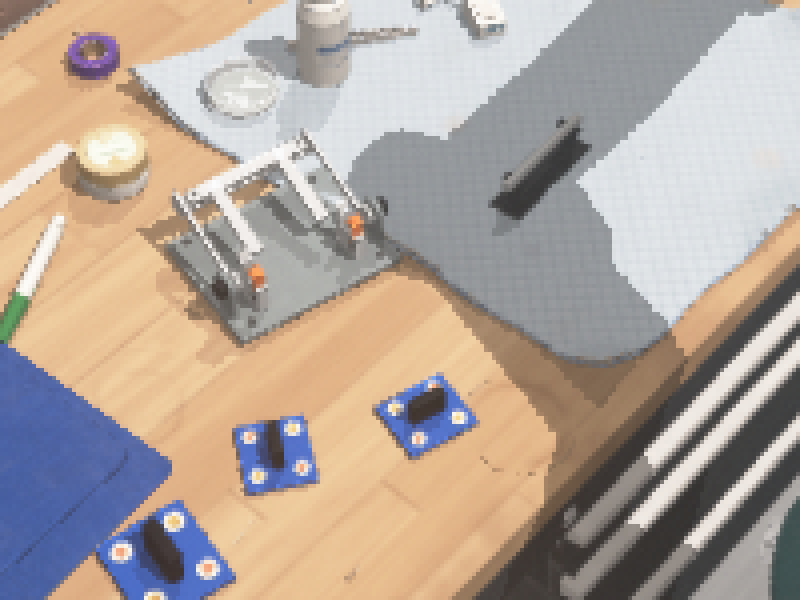

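View pics/tp1.png

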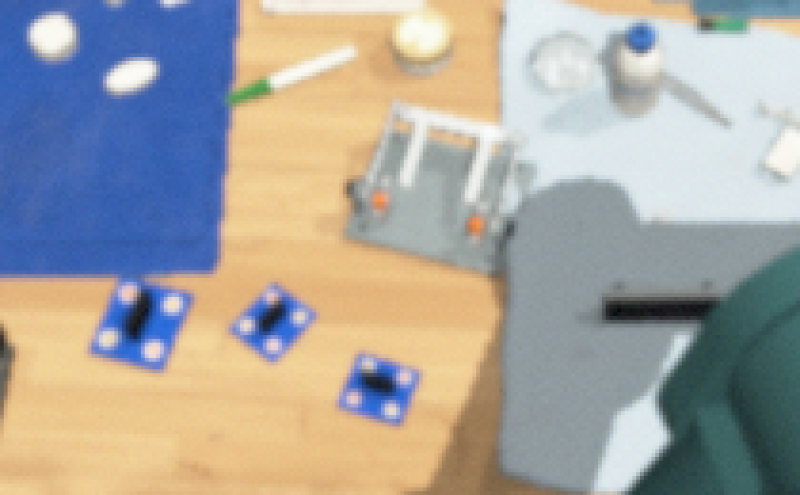

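Emit:
{"method": "move_arm", "body": {"targets": [[[0,0,-0.03],0,1],[[0,0,-0.04],0,1],[[0,0,-0.04],0,1],[[0,0,-0.04],0,1],[[0,0,-0.04],0,1],[[0,0,-0.04],0,1],[[0,0,-0.04],0,1],[[0,0,-0.04],0,1],[[0,0,-0.04],0,1],[[0,0,-0.04],0,1]]}}

```text
clock: 2.3
position: [0.2193, -0.5846, 0.6958]
ee_rot: [180.0, 0.0, 20.6]
wrist_force: [-0.1, 0.1, 0.4]
gripper_width: 0.0854
```

Emit:
{"method": "move_arm", "body": {"targets": [[[0.033,-0.032,0],0,1],[[0.034,-0.034,0],0,1],[[0.034,-0.034,0],0,1],[[0.034,-0.034,0],0,1],[[0.034,-0.034,0],0,1],[[0.034,-0.034,0],0,1],[[0.034,-0.034,0],0,1],[[0.034,-0.034,0],0,1],[[0.034,-0.034,0],0,1],[[0.034,-0.034,0],0,1]]}}

```text
clock: 3.3
position: [0.4184, -0.1476, 0.6942]
ee_rot: [180.0, -0.0, 20.6]
wrist_force: [0.5, -0.5, -0.6]
gripper_width: 0.0853
```

```bash
cat >> h.py <<'E'
def lm(s,ls,k=4):
    for l in ls:
        r=nets.landmark_of(s,l); print(l,[(round(float(x['p']),2),np.round(np.array(x['point'])*[560,420],1).tolist()) for x in r[:k]])
E
python3 - <<'E'
from h import *
np.set_printoptions(precision=4,suppress=True)
s=snap('wrist'); save(s,'w1'); np.savez('w1',**{k:s[k] for k in('pixels','pose','mtx')}); print(s['T_tool_cam'])
lm(s,['rod_mid','clip_seat','stage_face','stage_back','slide_grip'])
a=snap('top'); save(a,'t1'); lm(a,['rod_mid','clip_seat'])
E
```

```text
[[ 0.001  -0.9553 -0.2956  0.0745]
 [ 1.      0.001  -0.0001  0.0003]
 [ 0.0004 -0.2956  0.9553 -0.0706]
 [ 0.      0.      0.      1.    ]]
rod_mid [(0.53, [276.9, 116.4])]
clip_seat [(0.74, [195.8, 42.2])]
stage_face [(0.64, [204.5, 22.4]), (0.55, [197.6, 49.5])]
stage_back [(0.72, [217.3, 2.1])]
slide_grip [(0.97, [158.2, 116.6]), (0.85, [62.8, 53.5]), (0.74, [118.2, 73.6])]
rod_mid [(0.15, [335.2, 243.6])]
clip_seat [(0.79, [240.8, 253.2]), (0.68, [244.0, 261.2])]
```

View pics/w1.png

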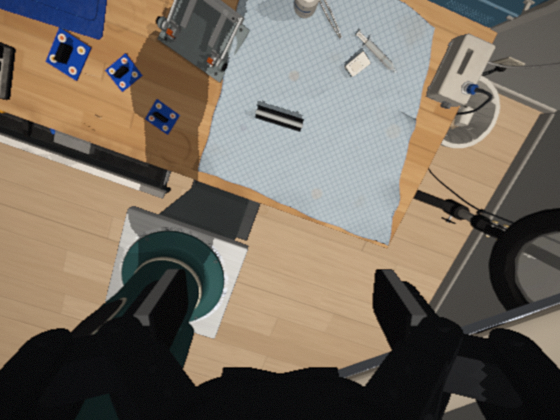

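View pics/t1.png

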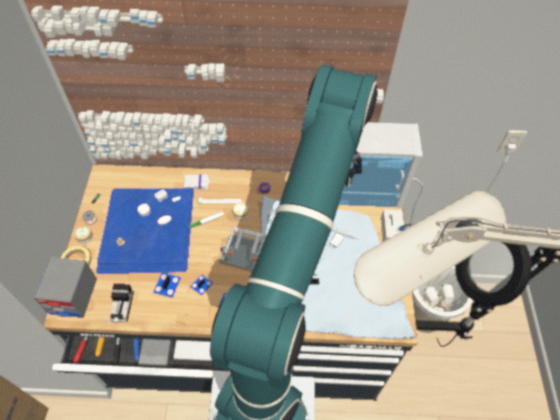

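Run:
```python
from h import *
np.set_printoptions(precision=4,suppress=True)
d=np.load('w1.npz'); s={k:d[k] for k in d}
for n,uv,z in [('rodmid',(276.9,116.4),.032),('rodL',(258,107),.032),('rodR',(302,125),.032),('clip',(195.8,42.2),.038),('jawL',(160,33),.04),('jawR',(210,60),.04)]+[('slide',u,.02) for u in [(158.2,116.6),(62.8,53.5),(118.2,73.6)]]: print(n,onz(s,uv,z))
# lamp
a=snap('scene');save(a,'s1')
```

```text
rodmid [ 0.4838 -0.1167  0.032 ]
rodL [ 0.4876 -0.0712  0.032 ]
rodR [ 0.4863 -0.1754  0.032 ]
clip [0.5617 0.09   0.038 ]
jawL [0.5521 0.1622 0.04  ]
jawR [0.5399 0.0525 0.04  ]
slide [0.3896 0.1324 0.02  ]
slide [0.4434 0.3536 0.02  ]
slide [0.4459 0.2352 0.02  ]
```

View pics/s1.png

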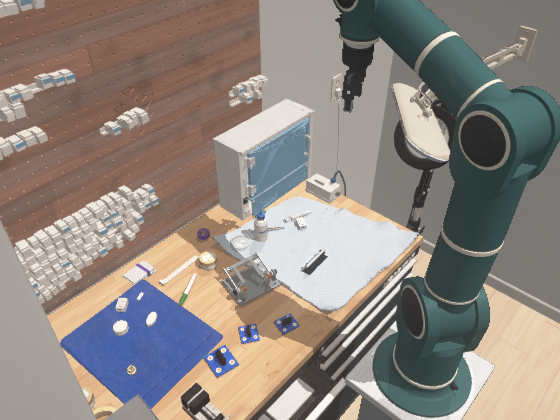

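Run:
```python
from h import *
s=snap('top');a=snap('scene')
for uv in [(355,278),(362,298),(375,303),(400,300),(425,285),(375,258)]: print(uv,onz(s,uv,.52),onz(s,uv,.45), proj(a,onz(s,uv,.5)))
print(observe()['qpos'])
```

```text
(355, 278) [ 0.23682463 -0.22405395  0.52      ] [ 0.27242679 -0.2350045   0.45      ] [415.55485795 158.62607995]
(362, 298) [ 0.18515225 -0.23827282  0.52      ] [ 0.21750707 -0.25011694  0.45      ] [435.77337337 163.85948249]
(375, 303) [ 0.17380411 -0.26806976  0.52      ] [ 0.20544577 -0.28178646  0.45      ] [445.20743866 160.63856953]
(400, 300) [ 0.18409629 -0.327343    0.52      ] [ 0.21638475 -0.34478471  0.45      ] [452.24785661 149.81231135]
(425, 285) [ 0.22583069 -0.3907904   0.52      ] [ 0.26074194 -0.41221944  0.45      ] [449.29510188 134.95054263]
(375, 258) [ 0.29410294 -0.27586185  0.52      ] [ 0.33330473 -0.29006825  0.45      ] [406.9306891  142.72513893]
[ 3.65155253e+01 -7.48519608e-02 -2.05637441e+01  7.29638170e+01
 -3.10494798e-02  1.07117411e+02 -5.35572896e+01]
```

Emit:
{"method": "move_arm", "body": {"targets": [[[0,0,0.02],-0.121,1],[[0,0,0.035],-0.121,1],[[0,0,0.035],-0.121,1],[[0,0,0.035],-0.121,1],[[0,0,0.035],-0.121,1],[[0,0,0.035],-0.121,1],[[0,0,0.035],-0.121,1],[[0,0,0.035],-0.121,1],[[0,0,0.035],-0.121,1],[[0,0,0.035],-0.121,1]]}}

```text
clock: 4.9
position: [0.4179, -0.1498, 0.3576]
ee_rot: [180.0, 0.0, 90.1]
wrist_force: [1.0, -1.0, 0.5]
gripper_width: 0.0854
```

Run:
```python
from h import *
np.set_printoptions(precision=4,suppress=True)
s=snap('wrist'); save(s,'w2'); np.savez('w2',**{k:s[k] for k in('pixels','pose','mtx')}); 
lm(s,['rod_mid','clip_seat','stage_face','stage_back','jaw_left','jaw_right'])
print(tcp(),observe()['qpos'])
```

```text
rod_mid [(0.7, [331.2, 158.1])]
clip_seat [(0.64, [545.9, 68.6])]
stage_face []
stage_back []Traceback (most recent call last):
  File "<stdin>", line 4, in <module>
  File "h.py", line 25, in lm
    r=nets.landmark_of(s,l); print(l,[(round(float(x['p']),2),np.round(np.array(x['point'])*[560,420],1).tolist()) for x in r[:k]])
ValueError: it knows: alcohol_bottle, clip, clip_seat, flux_pot, lamp_head, marker, ring_dish, rod, rod_mid, slide, slide_grip, stage, stage_back, stage_face
```

View pics/w2.png

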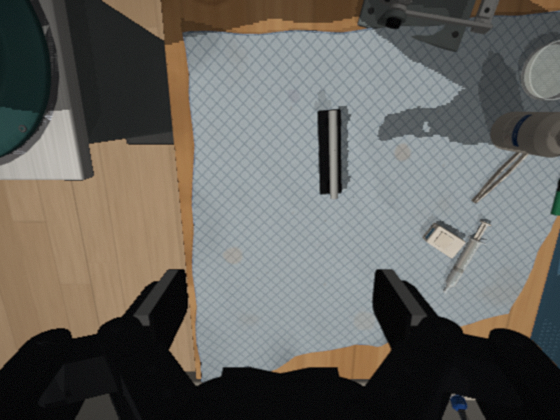

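Run:
```python
from h import *
np.set_printoptions(precision=4,suppress=True)
d=np.load('w2.npz'); s={k:d[k] for k in d}
c=cv2.resize(s['pixels'][90:215,280:390],None,fx=5,fy=5,interpolation=2)[:600]; cv2.imwrite('pics/w2c.png',c[:,:,::-1])
for uv in [(331.2,158.1),(332,109),(334.5,197)]: print(onz(s,uv,.032))
w1=np.load('w1.npz'); w1={k:w1[k] for k in w1}
print(tri([(s,(331.2,158.1)),(w1,(276.9,116.4))]))
```

```text
[ 0.4806 -0.1253  0.032 ]
[ 0.4786 -0.0675  0.032 ]
[ 0.4874 -0.1749  0.032 ]
(array([ 0.4811, -0.1202,  0.0457]), [np.float64(0.0043203564226862905), np.float64(0.004320356422686222)])
```

View pics/w2c.png

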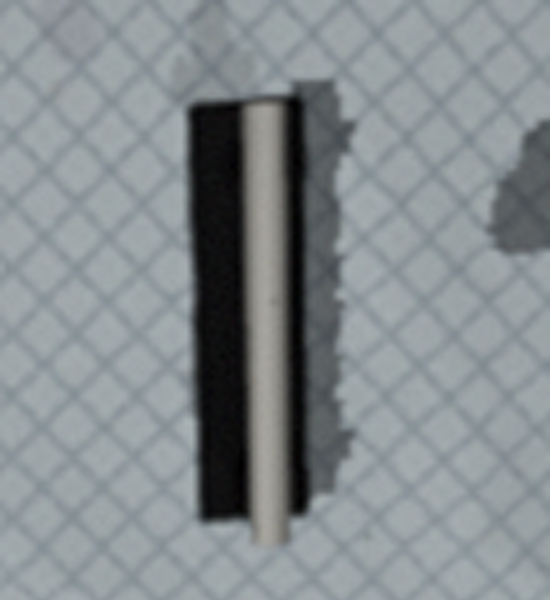

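Emit:
{"method": "move_arm", "body": {"targets": [[[0.002,0.005,0.01],-0.01,1],[[0.003,0.007,0.015],-0.01,1],[[0.003,0.007,0.015],-0.01,1],[[0.003,0.007,0.015],-0.01,1],[[0.003,0.007,0.015],-0.01,1],[[0.003,0.007,0.015],0,1],[[0.003,0.007,0.015],0,1],[[0.003,0.007,0.015],0,1],[[0.002,0.006,0.01],0,1],[[0.002,0.005,0.01],0,1]]}}

```text
clock: 6.15
position: [0.4831, -0.1203, 0.2237]
ee_rot: [180.0, 0.0, 92.7]
wrist_force: [-0.6, 0.2, -0.3]
gripper_width: 0.085
```

Run:
```python
from h import *
np.set_printoptions(precision=4,suppress=True)
s=snap('wrist'); save(s,'w3'); np.savez('w3',**{k:s[k] for k in('pixels','pose','mtx')}); 
lm(s,['rod_mid','clip_seat'])
print(tcp()[:3,3],observe()['ee_rot'])
```

```text
rod_mid [(0.74, [280.4, 208.0])]
clip_seat []
[ 0.4824 -0.1204  0.2237] [-179.9746   -0.0221   92.7564]
```

View pics/w3.png

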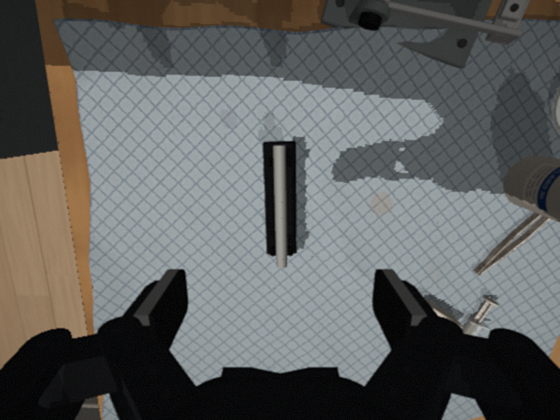

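Run:
```python
from h import *
np.set_printoptions(precision=4,suppress=True)
L=lambda n:{k:v for k,v in np.load(n).items()}
s=L('w3.npz');w=L('w2.npz')
a=onz(s,(279.8,146),.032);b=onz(s,(281.7,266.5),.032);print(a,b,(a+b)/2,np.linalg.norm(a-b),np.degrees(np.arctan2(-(a-b)[0],(a-b)[1])))
print(tri([(s,(279.8,146)),(w,(332.8,110))]),tri([(s,(281.7,266.5)),(w,(333.8,199))]))
```

```text
[ 0.4801 -0.0694  0.032 ] [ 0.487 -0.177  0.032] [ 0.4835 -0.1232  0.032 ] 0.10780734051183484 3.695547111611381
(array([ 0.4798, -0.069 ,  0.0323]), [np.float64(0.00042898422154584155), np.float64(0.0004289842215458003)]) (array([ 0.4871, -0.1782,  0.0295]), [np.float64(1.1857055760492862e-05), np.float64(1.185705576054492e-05)])
```

Emit:
{"method": "move_arm", "body": {"targets": [[[-0.001,0.001,0.015],-0.015,1],[[-0.001,0,0.02],0,1],[[-0.001,0,0.025],0,1],[[0,0,0.025],0,1],[[0,0,0.02],0,1],[[0,0,0.018],0,1],[[0,0,0.01],0,1],[[0,0,0.005],0,1],[[0,0,0],0,0],[[0,0,0],0,0]]}}

```text
clock: 7.3
position: [0.4838, -0.1236, 0.0866]
ee_rot: [179.9, 0.0, 93.6]
wrist_force: [-0.3, 0.5, 0.0]
gripper_width: 0.0591
```

Emit:
{"method": "move_arm", "body": {"targets": [[[0,0,0],0,0],[[0,0,0],0,0],[[0,0,0],0,0],[[0,0,0],0,0],[[0,0,0],0,0],[[0,0,0],0,0],[[0,0,-0.005],0,0],[[0,0,-0.015],0,0],[[0,0,-0.025],0,0],[[0,0,-0.025],0,0]]}}

```text
clock: 8.3
position: [0.4829, -0.1233, 0.1566]
ee_rot: [-179.9, -0.0, 93.6]
wrist_force: [0.3, 0.1, -1.1]
gripper_width: 0.0081
```

Run:
```python
from h import *
np.set_printoptions(precision=4,suppress=True)
s=snap('wrist'); save(s,'w4'); np.savez('w4',**{k:s[k] for k in('pixels','pose','mtx')}); 
lm(s,['rod_mid','clip_seat'])
o=observe();print(tcp()[:3,3],o['ee_rot'],o['gripper_width'],o['clock'],o['wrist_force'],o['qpos'])
```

```text
rod_mid [(0.76, [278.3, 288.5])]
clip_seat []
[ 0.4838 -0.1237  0.1572] [179.8877   0.0508  93.5971] 0.007802221677083193 8.45 [ 0.4238  0.1438 -1.7577] [ 27.8888  24.1846 -20.3977 116.4103  12.5265  41.3232   3.2928]
```

View pics/w4.png

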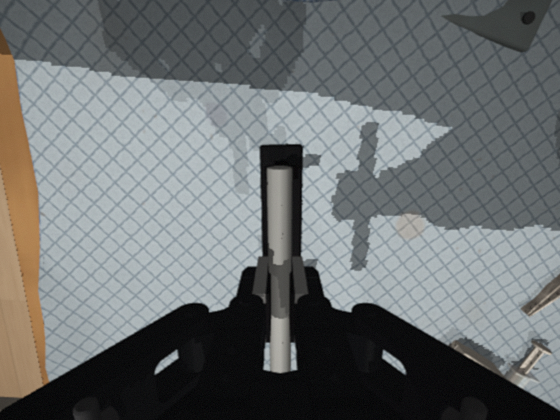

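Emit:
{"method": "move_arm", "body": {"targets": [[[0.006,0.002,-0.011],0.03,0],[[0.013,0.003,-0.011],0.033,0],[[0.013,0.003,-0.011],0.033,0],[[0.013,0.003,-0.011],0.033,0],[[0.015,0.004,-0.011],0.033,0],[[0.015,0.004,-0.011],0.033,0],[[0.015,0.004,-0.011],0.033,0],[[0.015,0.004,-0.011],0.033,0],[[0.013,0.003,-0.011],0.033,0],[[0.009,0.003,-0.011],0.03,0]]}}

```text
clock: 9.45
position: [0.5271, 0.0005, 0.2654]
ee_rot: [-179.9, 0.0, 75.0]
wrist_force: [0.5, -0.7, -0.1]
gripper_width: 0.008
```

Run:
```python
from h import *
np.set_printoptions(precision=4,suppress=True)
s=snap('wrist'); save(s,'w5'); np.savez('w5',**{k:s[k] for k in('pixels','pose','mtx')}); 
lm(s,['rod_mid','clip_seat','stage_face','stage_back'])
o=observe();print(tcp()[:3,3],o['ee_rot'],o['gripper_width'],o['clock'],o['wrist_force'],o['qpos'])
c=s['pixels']; c=cv2.resize(c,(800,600),interpolation=2); cv2.imwrite('pics/w5b.png',c[:,:,::-1])
```

```text
rod_mid [(0.84, [279.3, 289.2])]
clip_seat [(0.85, [285.2, 85.6])]
stage_face []
stage_back [(0.72, [395.1, 79.0])]
[ 0.5267 -0.001   0.2648] [-179.9125    0.0307   75.0711] 0.007641652857431403 9.7 [ 0.3128  0.0477 -2.0345] [ 14.625   17.6774 -21.2404 108.0955   7.6508  55.6924 -24.9652]
```

View pics/w5b.png

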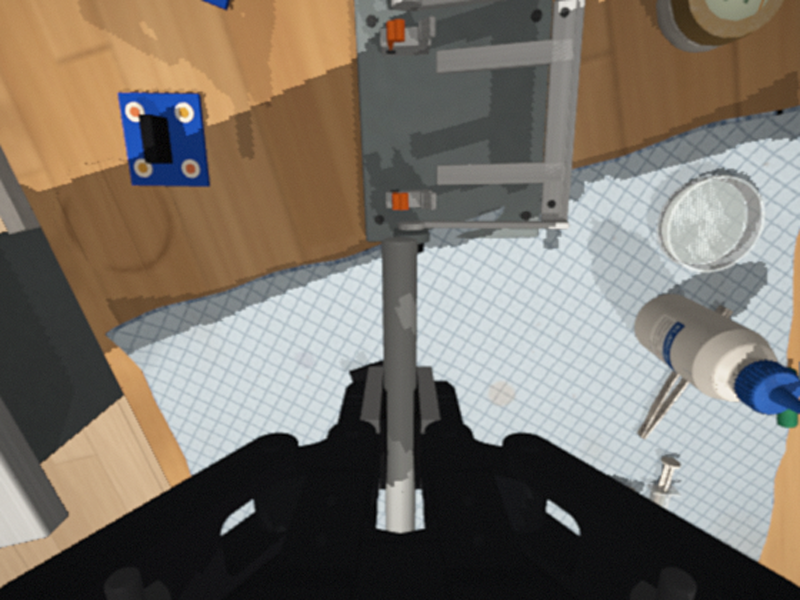

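Emit:
{"method": "move_arm", "body": {"targets": [[[0.003,0,-0.004],0.005,0],[[0.007,0,-0.004],0.005,0],[[0.008,0,-0.004],0.005,0],[[0.008,0,-0.004],0.005,0],[[0.008,0,-0.004],0.005,0],[[0.008,0,-0.004],0.005,0],[[0.007,0,-0.004],0.005,0],[[0.006,0,-0.003],0.005,0],[[0.005,0,0],0,0],[[0,0,0],0,0]]}}

```text
clock: 10.7
position: [0.544, 0.0579, 0.2968]
ee_rot: [-180.0, -0.0, 72.8]
wrist_force: [-1.1, 0.9, -1.5]
gripper_width: 0.0078
```

Run:
```python
from h import *
np.set_printoptions(precision=4,suppress=True)
s=snap('wrist'); save(s,'w6'); np.savez('w6',**{k:s[k] for k in('pixels','pose','mtx')}); 
lm(s,['rod_mid','clip_seat','stage_face','stage_back'])
o=observe();print(tcp()[:3,3],o['ee_rot'],o['gripper_width'],o['clock'],o['wrist_force'],o['qpos'])
c=s['pixels'][0:210,190:470]; c=cv2.resize(c,(800,600),interpolation=2); cv2.imwrite('pics/w6b.png',c[:,:,::-1])
w=np.load('w5.npz'); c=w['pixels'][0:210,190:470]; c=cv2.resize(c,(800,600),interpolation=2); cv2.imwrite('pics/w5c.png',c[:,:,::-1])
```

```text
rod_mid [(0.7, [278.9, 286.2])]
clip_seat [(0.57, [283.6, 150.1])]
stage_face []
stage_back [(0.89, [372.9, 143.2])]
[0.5439 0.0568 0.2968] [-179.9848    0.0099   72.7267] 0.007627959624766447 10.95 [ 0.832  -0.3861 -1.4222] [  9.4265  17.7342 -22.4868 103.5247   7.7124  60.2568 -33.2107]
```

View pics/w6b.png

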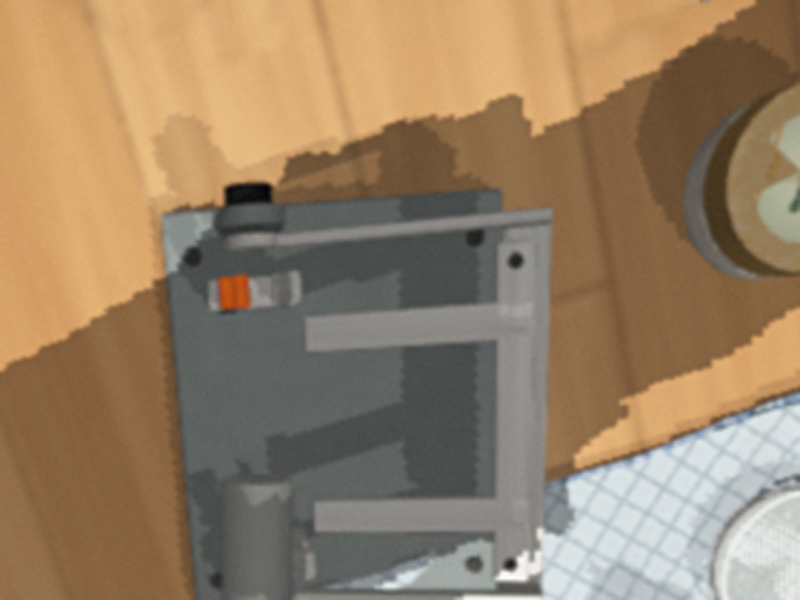

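View pics/w5c.png

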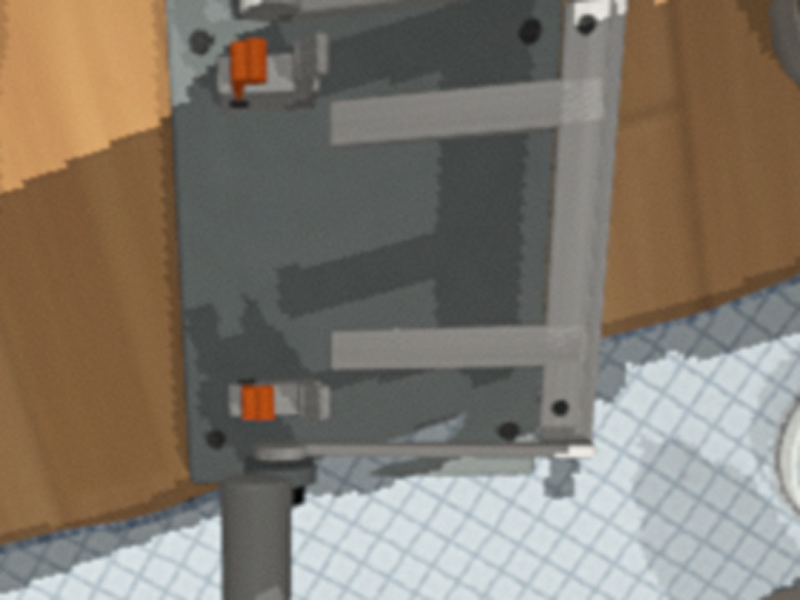

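```bash
cat > fit.py <<'E'
from h import *
from scipy.optimize import least_squares
np.set_printoptions(precision=4,suppress=True)
L=lambda n:{k:v for k,v in np.load(n).items()}
w5=L('w5.npz');w6=L('w6.npz')
k=2.8571
# face-frame features (along slope, y, normal)
obs=[(w5,(331,100),(16,38)),(w5,(332,144),(16,26)),(w5,(331,332),(16,-26)),(w5,(331,369),(16,-38)),
(w6,(306,318),(16,38)),(w6,(306,352),(16,26)),(w6,(314,502),(16,-26)),(w6,(314,533),(16,-38)),
(w5,(603,82),(92,38)),(w5,(601,121),(92,26)),(w5,(580,325),(92,-26)),(w5,(578,362),(92,-38))]
def pt(p,a,y,n):
    x0,y0,yaw,t=p
    X=a*np.cos(t)-n*np.sin(t); Z=a*np.sin(t)+n*np.cos(t)
    return np.array([x0+X*np.cos(yaw)-y*np.sin(yaw),y0+X*np.sin(yaw)+y*np.cos(yaw),.038+Z])
def fun(p,N=None):
    r=[]
    for s,c,(a,y) in obs[:N]:
        r.append(proj(s,pt(p,a/1000,y/1000,-.003))-np.array([c[0]/k+190,c[1]/k]))
    return np.array(r)
if __name__=='__main__':
    for N in (8,12):
        f=least_squares(lambda p:fun(p,N).ravel(),[.56,.09,-.26,.3],loss='soft_l1')
        J=f.jac;print(f.x,np.degrees(f.x[2:]),'sd/px',np.sqrt(np.diag(np.linalg.inv(J.T@J)))); print(fun(f.x)*1)
    p=f.x
    print('seat proj',proj(w5,pt(p,0,0,0)),proj(w6,pt(p,0,0,0)),'back',proj(w5,pt(p,.089,0,-.021)),proj(w6,pt(p,.089,0,-.021)))
    for n,w in(('w5o',w5),('w6o',w6)):
        im=cv2.resize(w['pixels'][0:210,190:470],(800,600),interpolation=2)[:,:,::-1].copy()
        for a in (16,92):
            for y in (38,26,-26,-38):
                q=proj(w,pt(p,a/1e3,y/1e3,-.003)); cv2.circle(im,(int((q[0]-190)*k),int(q[1]*k)),4,(0,255,0),1)
        for y in (42,52,-42,-52):
            q0=pt(p,0,y/1e3,0)+np.array([.0065*np.cos(p[2]),.0065*np.sin(p[2]),.014]); q=proj(w,q0); cv2.circle(im,(int((q[0]-190)*k),int(q[1]*k)),4,(255,0,255),1)
        cv2.imwrite('pics/'+n+'.png',im)
E
python3 fit.py
```

```text
[ 0.5583  0.0956 -0.2384  0.4095] [-13.6589  23.4616] sd/px [0.0005 0.0004 0.0103 0.1459]
[[ 0.1157 -0.2036]
 [-0.2653  0.4578]
 [-0.0405 -0.4044]
 [-0.0675  0.64  ]
 [-0.1719 -0.7018]
 [ 0.3747  0.1503]
 [-0.1919 -0.2487]
 [ 0.2943  0.2447]
 [ 3.1661 -6.3663]
 [ 2.3628 -1.7562]
 [ 3.6862  0.0467]
 [ 3.0981  2.7426]]
[ 0.558   0.0959 -0.2357  0.1837] [-13.5018  10.5226] sd/px [0.0004 0.0004 0.0066 0.0275]
[[-0.2646  0.4889]
 [-0.6014  0.9373]
 [-0.1978 -0.731 ]
 [-0.1863  0.1513]
 [-0.4127 -0.9342]
 [ 0.1637 -0.2186]
 [-0.2799 -1.143 ]
 [ 0.2335 -0.757 ]
 [ 0.1359 -0.1332]
 [-0.4728  3.0344]
 [ 1.601  -0.5625]
 [ 1.167   1.0592]]
seat proj [286.9679  84.7922] [282.5703 150.4039] back [390.3255  82.4529] [371.0497 144.2619]
```

```bash
sleep 0
```

```text
(no output)
```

View pics/w5o.png

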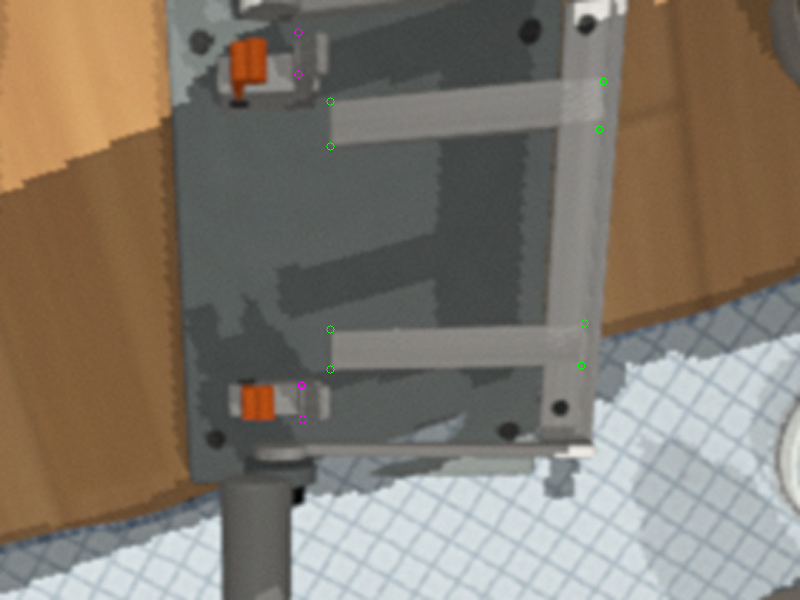

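View pics/w6o.png

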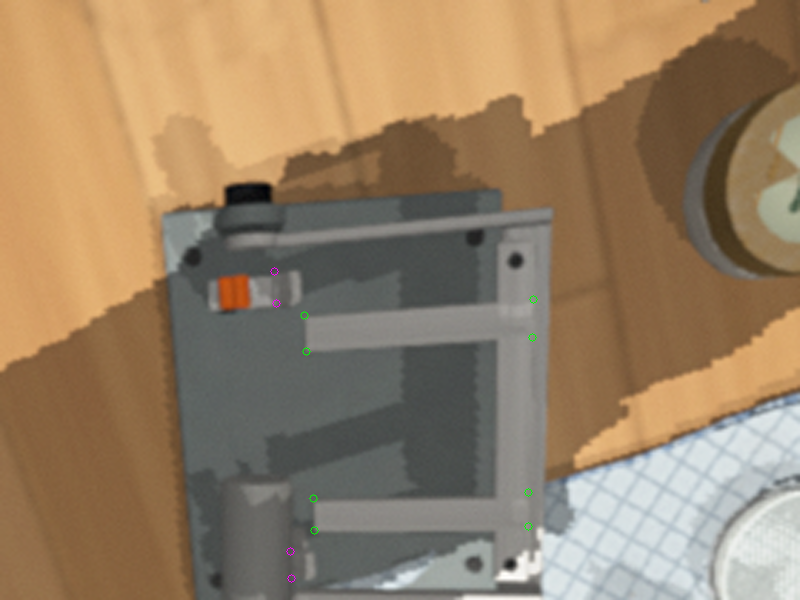

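Emit:
{"method": "move_arm", "body": {"targets": [[[0.0035,0.0005,0.008],-0.008,0],[[0.005,0.0005,0.016],-0.008,0],[[0.005,0.0005,0.018],-0.008,0],[[0.005,0.0005,0.018],-0.008,0],[[0.005,0.0005,0.018],-0.008,0],[[0.005,0.0005,0.018],-0.008,0],[[0.005,0.0005,0.018],-0.008,0],[[0.004,0,0.018],-0.008,0],[[0.004,0,0.018],0,0],[[0,0,0.012],0,0]]}}

```text
clock: 11.95
position: [0.5579, 0.0968, 0.1332]
ee_rot: [-179.9, 0.0, 76.5]
wrist_force: [-0.0, 0.1, -0.5]
gripper_width: 0.0082
```

Run:
```python
from h import *
np.set_printoptions(precision=4,suppress=True)
s=snap('wrist'); save(s,'w7'); np.savez('w7',**{k:s[k] for k in('pixels','pose','mtx')}); 
lm(s,['rod_mid','clip_seat'])
o=observe();print(tcp()[:3,3],o['ee_rot'],o['gripper_width'],o['clock'],o['wrist_force'],o['qpos'])
a=snap('scene'); np.savez('s7',**{k:a[k] for k in('pixels','pose','mtx')}); c=a['pixels'][225:325,200:330]; cv2.imwrite('pics/s7.png',cv2.resize(c,(780,600),interpolation=2)[:,:,::-1])
from fit import pt
p=[.558,.0957,-.238,.3]
im=cv2.resize(s['pixels'],(800,600),interpolation=2)[:,:,::-1].copy()
for y in (47,-47,0):
  for X,Z in ((0,0),(.0065,.014)):
    q=pt(p,0,y/1e3,0)+np.array([X*np.cos(p[2]),X*np.sin(p[2]),Z]); u=proj(s,q)*800/560; print(y,u); cv2.circle(im,tuple(int(v) for v in u),4,(0,255,0),1)
T=tcp()
for x in (-.054,0,.054):
    u=proj(s,(T@[x,0,.0546,1])[:3])*800/560; cv2.circle(im,tuple(int(v) for v in u),4,(255,0,255),1)
cv2.imwrite('pics/w7o.png',im)
```

```text
rod_mid [(0.84, [280.3, 288.1])]
clip_seat [(0.83, [280.9, 256.4])]
[0.5581 0.0961 0.1343] [-179.9261    0.0218   76.4249] 0.007803347033618674 12.1 [ 0.3187  0.2684 -1.4925] [  3.0404  31.9833 -20.2845 107.4663  15.5044  43.3102 -39.3671]
47 [402.5761 246.2596]
47 [421.9057 253.4092]
-47 [401.519  464.1677]
-47 [417.8165 486.3448]
0 [402.007  363.5591]
0 [419.6919 379.5125]
```

View pics/w7o.png

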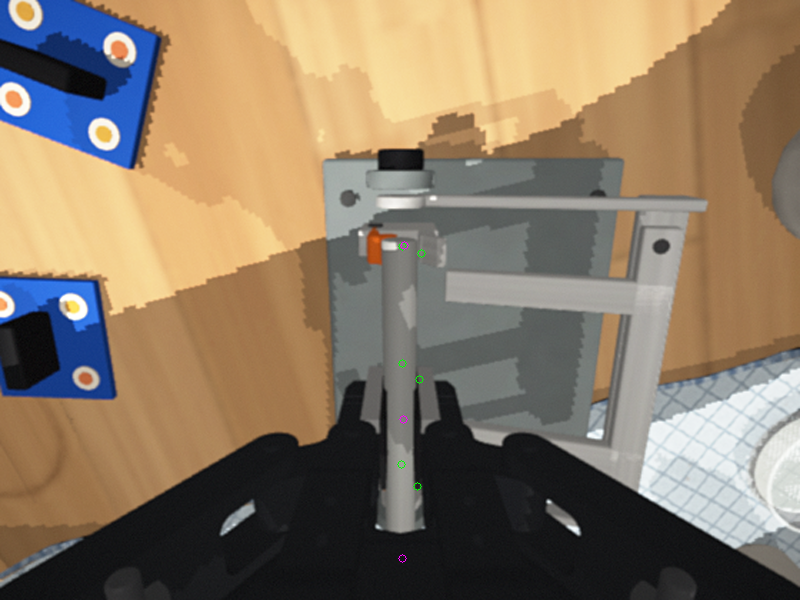

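View pics/s7.png

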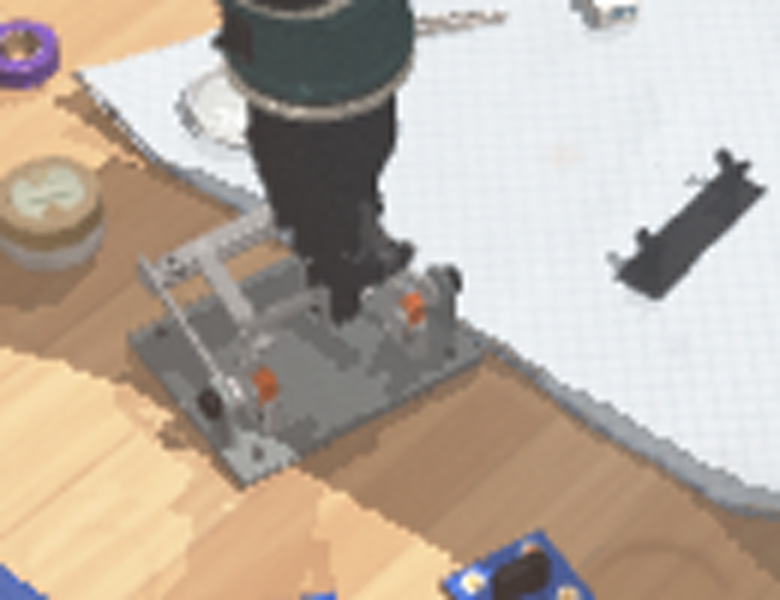

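Emit:
{"method": "move_arm", "body": {"targets": [[[0,0,0.006],0,0],[[0,0,0.009],0,0],[[0,0,0.008],0,0],[[0,0,0.005],0,0],[[0,0,0.003],0,0],[[0,0,0.003],0,0],[[0,0,0.003],0,0],[[0,0,0.003],0,0],[[0,0,0.002],0,0],[[0,0,0],0,0]]}}

```text
clock: 13.15
position: [0.5579, 0.0963, 0.0925]
ee_rot: [-179.9, 0.0, 76.4]
wrist_force: [0.6, -0.2, -1.2]
gripper_width: 0.0077
```

Run:
```python
from h import *
np.set_printoptions(precision=4,suppress=True)
s=snap('wrist'); save(s,'w8')
o=observe();print(tcp()[:3,3],o['ee_rot'],o['gripper_width'],o['clock'],o['wrist_force'],o['wrist_torque'])
a=snap('scene'); np.savez('s8',**{k:a[k] for k in('pixels','pose','mtx')}); c=a['pixels'][245:315,210:301]; cv2.imwrite('pics/s8.png',cv2.resize(c,(780,600),interpolation=2)[:,:,::-1])
cv2.imwrite('pics/w8b.png',cv2.resize(s['pixels'][100:310,180:460],(800,600),interpolation=2)[:,:,::-1])
```

```text
[0.5579 0.0963 0.0926] [-179.9373    0.02     76.4331] 0.007726606447326637 13.2 [ 1.4828  0.0992 -2.7114] [-0.1157 -0.1819  0.0101]
```

View pics/w8b.png

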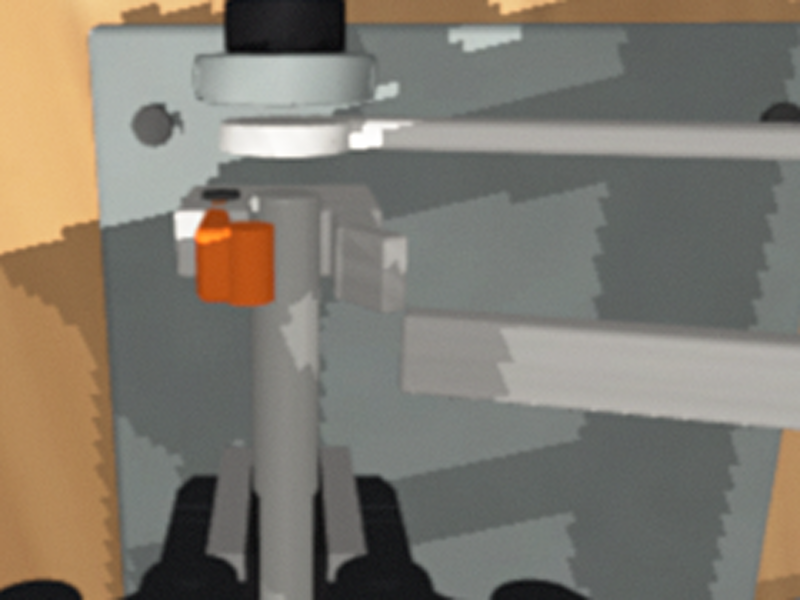

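View pics/s8.png

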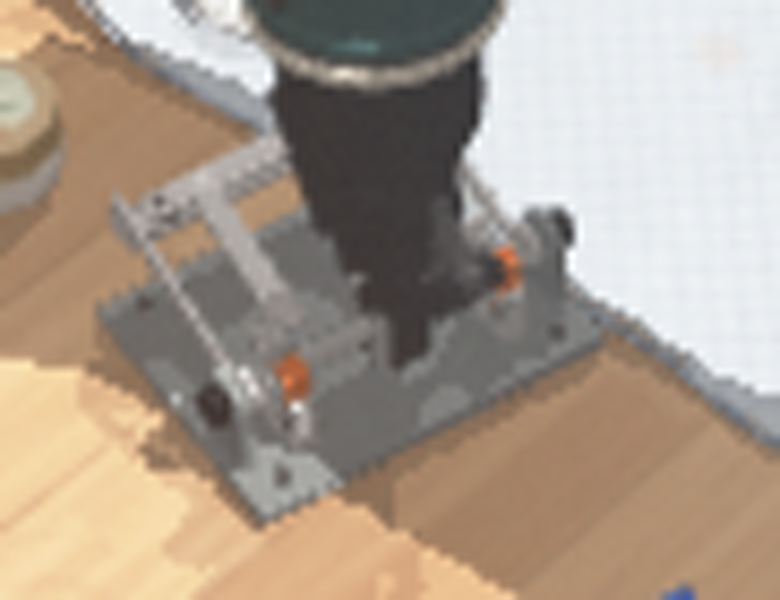

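Emit:
{"method": "move_arm", "body": {"targets": [[[0,0,0.001],0,0],[[0,0,0.001],0,0],[[0,0,0.001],0,0],[[0,0,0],0,0],[[0,0,0],0,0],[[0,0,0],0,0],[[0,0,0],0,0],[[0,0,0],0,0],[[0,0,0],0,0],[[0,0,0],0,0]]}}

```text
clock: 14.25
position: [0.5582, 0.0964, 0.0917]
ee_rot: [180.0, 0.0, 76.4]
wrist_force: [-16.4, -4.7, 40.4]
gripper_width: 0.0079
```

Emit:
{"method": "move_arm", "body": {"targets": [[[0,0,-0.001],0,0],[[0,0,-0.001],0,0],[[0,0,0],0,0.5],[[0,0,0],0,0.5],[[0,0,0],0,0.5],[[0,0,0],0,0.5],[[0,0,-0.01],0,0.5],[[0,0,-0.03],0,0.5],[[0,0,-0.04],0,0.5],[[0,0,-0.04],0,0.5]]}}

```text
clock: 15.25
position: [0.558, 0.0964, 0.2138]
ee_rot: [-180.0, -0.0, 76.4]
wrist_force: [0.6, 0.7, -0.6]
gripper_width: 0.0427
```

Run:
```python
from h import *
np.set_printoptions(precision=4,suppress=True)
s=snap('wrist'); save(s,'w9'); np.savez('w9',**{k:s[k] for k in('pixels','pose','mtx')}); 
o=observe();print(tcp()[:3,3],o['ee_rot'],o['gripper_width'],o['clock'],o['wrist_force'],o['wrist_torque'])
lm(s,['rod_mid','clip_seat','stage_face','stage_back'])
cv2.imwrite('pics/w9b.png',cv2.resize(s['pixels'],(800,600),interpolation=2)[:,:,::-1])
```

```text
[0.5602 0.0971 0.2203] [179.6125  -0.1684  76.4442] 0.04286123571081173 15.3 [5.7492 0.9003 8.6774] [ 0.0453 -0.3229 -0.029 ]
rod_mid [(0.91, [279.9, 210.7])]
clip_seat []
stage_face []
stage_back [(0.69, [396.7, 214.0])]
```

View pics/w9b.png

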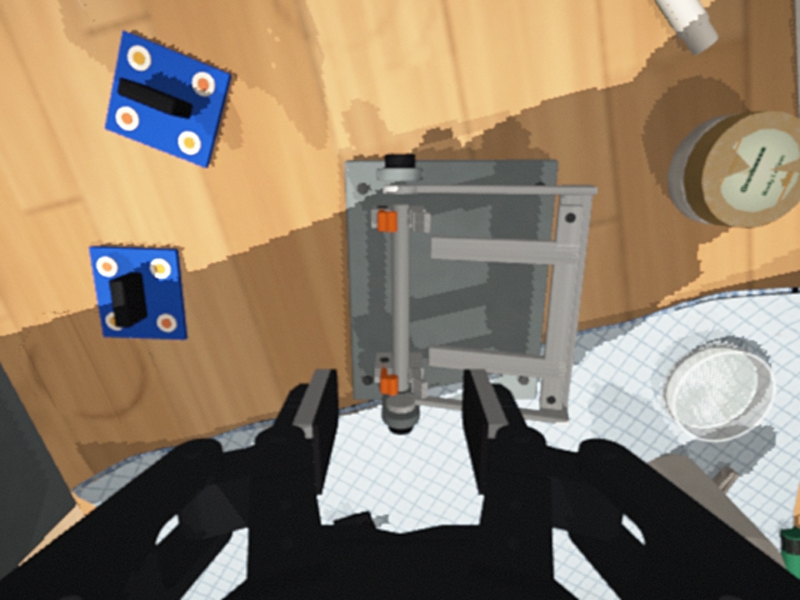

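Run:
```python
from h import *
s=np.load('w9.npz')['pixels']
cv2.imwrite('pics/w9c.png',cv2.resize(s[100:310,230:430],(571*1,600),interpolation=2)[:,:,::-1])
cv2.imwrite('pics/w9d.png',np.vstack([cv2.resize(s[135:172,250:310],(600,370),interpolation=2),cv2.resize(s[240:275,250:310],(600,230),interpolation=2)])[:600,:,::-1])
```

```text
(no output)
```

View pics/w9c.png

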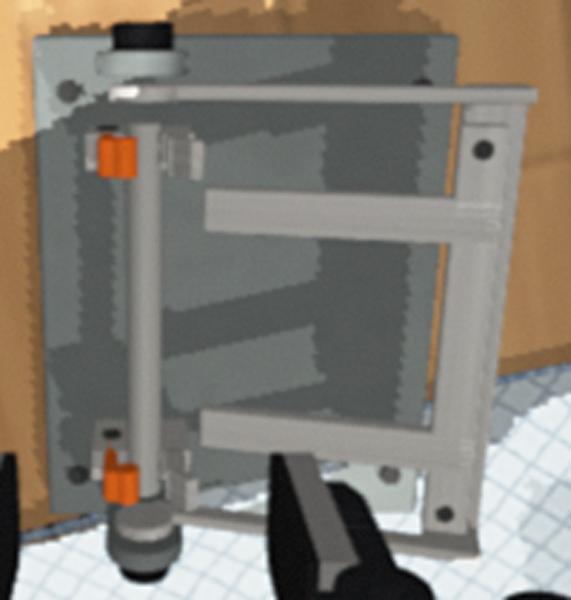

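View pics/w9d.png

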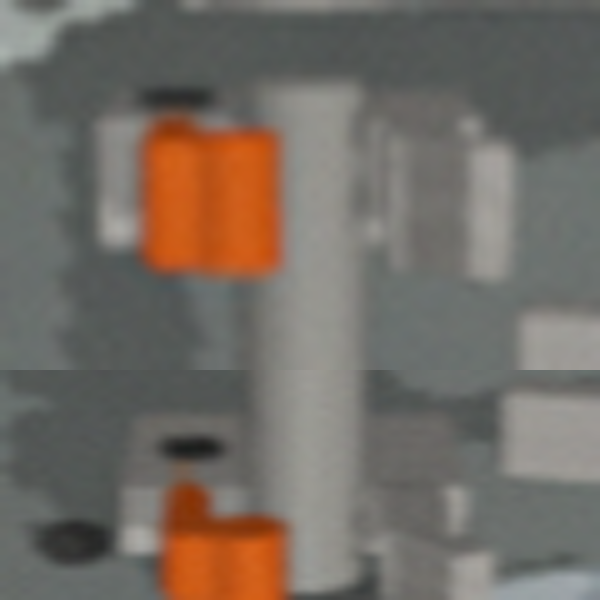

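```bash
cat > fit2.py <<'E'
from fit import *
w9=L('w9.npz')
O=[(s,np.array([c[0]/k+190,c[1]/k]),q) for s,c,q in obs]
m=lambda x,y:np.array([x/2.855+230,y/2.857+100])
O+=[(w9,m(206,190),(16,38)),(w9,m(206,229),(16,26)),(w9,m(203,408),(16,-26)),(w9,m(203,446),(16,-38)),
(w9,m(500,203),(92,38)),(w9,m(500,241),(92,26)),(w9,m(471,434),(92,-26)),(w9,m(471,466),(92,-38)),
(w6,np.array([533/k+190,305/k]),(92,38)),(w6,np.array([533/k+190,340/k]),(92,26))]
def fun(p): return np.array([proj(s,pt(p,a/1e3,y/1e3,-.003))-c for s,c,(a,y) in O])
f=least_squares(lambda p:fun(p).ravel(),[.558,.096,-.24,.3],loss='soft_l1')
J=f.jac;print(f.x,np.degrees(f.x[2:]),np.sqrt(np.diag(np.linalg.inv(J.T@J)))); print(np.hstack([fun(f.x),[q for _,_,q in O]]).round(1))
p=f.x
for t in (.2,.3,.4):
  g=least_squares(lambda p:fun([*p,t]).ravel(),p[:3],loss='soft_l1');print(t,g.cost,g.x)
for y in (54,-54): print('rod',proj(w9,pt(p,0,y/1e3,0)),m(145,125),m(150,505))
E
python3 fit2.py
```

```text
[ 0.558   0.0956 -0.2371  0.1996] [-13.5828  11.4343] [0.0002 0.0003 0.0049 0.0159]
[[ -0.    0.8  16.   38. ]
 [ -0.4   1.3  16.   26. ]
 [ -0.1  -0.4  16.  -26. ]
 [ -0.1   0.5  16.  -38. ]
 [ -0.2  -0.6  16.   38. ]
 [  0.3   0.1  16.   26. ]
 [ -0.2  -0.8  16.  -26. ]
 [  0.3  -0.4  16.  -38. ]
 [  0.7  -0.   92.   38. ]
 [  0.    3.2  92.   26. ]
 [  2.   -0.1  92.  -26. ]
 [  1.5   1.6  92.  -38. ]
 [ -0.2  -0.7  16.   38. ]
 [ -0.6   0.9  16.   26. ]
 [ -0.8  -0.3  16.  -26. ]
 [ -1.1  -0.4  16.  -38. ]
 [  0.3  -1.9  92.   38. ]
 [ -1.6   0.9  92.   26. ]
 [  0.9  -1.9  92.  -26. ]
 [ -0.7   0.8  92.  -38. ]
 [  0.6  -1.5  92.   38. ]
 [  0.3  -0.4  92.   26. ]]
0.2 14.625988452180694 [ 0.558   0.0956 -0.2371]
0.3 26.75048390508564 [ 0.5576  0.0958 -0.2342]
0.4 48.912371849075285 [ 0.5577  0.0959 -0.2338]
rod [280.9802 144.7342] [280.7881 143.7522] [282.5394 276.7588]
rod [280.6739 272.5763] [280.7881 143.7522] [282.5394 276.7588]
```

Emit:
{"method": "move_arm", "body": {"targets": [[[0.02,-0.006,-0.01],-0.076,0.6],[[0.029,-0.008,-0.01],-0.076,0.6],[[0.029,-0.008,-0.01],-0.076,0.8],[[0.029,-0.008,-0.01],-0.076,0.8],[[0.029,-0.008,-0.01],-0.076,0.8],[[0.029,-0.008,-0.01],-0.076,0.8],[[0.029,-0.008,-0.01],-0.076,0.8],[[0.029,-0.008,-0.01],-0.076,0.8],[[0.029,-0.008,0],-0.076,0.8],[[0.02,-0.006,0],-0.076,0.8]]}}

```text
clock: 16.5
position: [0.4549, 0.3548, 0.2912]
ee_rot: [-179.9, -0.0, 120.2]
wrist_force: [0.1, -1.3, -0.7]
gripper_width: 0.0683
```

Run:
```python
from h import *
np.set_printoptions(precision=4,suppress=True)
s=snap('wrist'); save(s,'w10'); np.savez('w10',**{k:s[k] for k in('pixels','pose','mtx')}); 
o=observe();print(tcp()[:3,3],o['ee_rot'],o['gripper_width'],o['clock'],o['wrist_force'],o['qpos'])
lm(s,['slide_grip','slide'])
a=snap('scene'); np.savez('s10',**{k:a[k] for k in('pixels','pose','mtx')}); c=a['pixels'][235:315,205:309]; cv2.imwrite('pics/s10.png',cv2.resize(c,(780,600),interpolation=2)[:,:,::-1])
lm(a,['stage_face','stage_back','clip_seat'])
```

```text
[0.4526 0.3569 0.2912] [-179.8959   -0.1058  120.7231] 0.06836986738362194 16.55 [-3.3523  2.3869  0.0361] [-11.8026  23.8495 -37.7581  99.3081  16.0672  62.4458 -23.999 ]
slide_grip [(0.68, [151.3, 312.1]), (0.65, [271.7, 184.0]), (0.65, [229.0, 268.2])]
slide [(0.92, [275.2, 180.0]), (0.85, [156.8, 306.2]), (0.72, [233.2, 264.3])]
stage_face [(0.61, [247.3, 267.9])]
stage_back [(0.68, [241.1, 265.0])]
clip_seat [(0.6, [253.5, 280.7])]
```

View pics/w10.png

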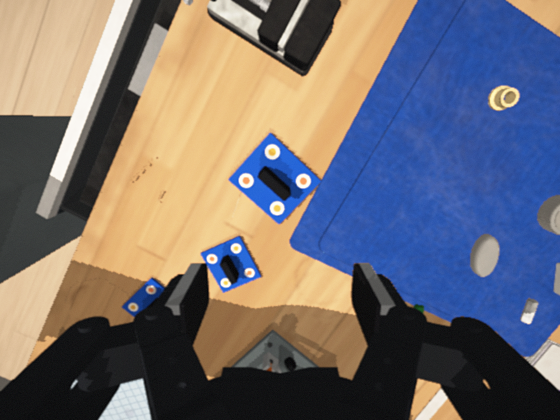

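View pics/s10.png

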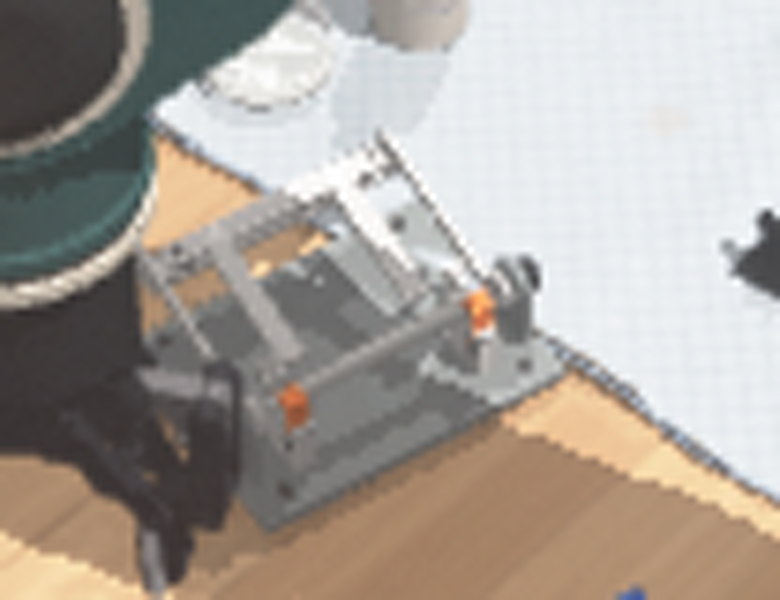

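Run:
```python
from h import *
from fit import pt,L
np.set_printoptions(precision=4,suppress=True)
s=L('w10.npz');a=L('s10.npz')
c=[onz(s,u,.006) for u in [(273,132),(320,183),(277,222),(229,180)]]
print(np.array(c)); print([np.linalg.norm(c[i]-c[(i+1)%4]) for i in range(4)])
c2=[onz(s,u,.006) for u in [(241,236),(262,272),(222,292),(201,253)]]; print([np.linalg.norm(c2[i]-c2[(i+1)%4]) for i in range(4)])
cv2.imwrite('pics/w10c.png',cv2.resize(s['pixels'][120:240,215:335],(600,600),interpolation=2)[:,:,::-1])
im=cv2.resize(a['pixels'][235:315,205:309],(780,600),interpolation=2)[:,:,::-1].copy()
sh=proj(a,[.558,.0957,.038]); print(sh)
for t,col in ((.2,(0,255,0)),(.3,(0,255,255)),(.4,(255,0,255))):
  p=[.558,.0957,-.237,t]
  for y in (.038,.026,-.026,-.038):
    q=[((proj(a,pt(p,x,y,-.003))-[205,235])*7.5).astype(int) for x in(.016,.092)]
    cv2.line(im,tuple(map(int,q[0])),tuple(map(int,q[1])),col,1)
q=[((proj(a,pt(p,0,y,0))-[205,235])*7.5).astype(int) for y in(-.054,.054)]
cv2.line(im,tuple(map(int,q[0])),tuple(map(int,q[1])),(0,0,255),1)
cv2.imwrite('pics/s10o.png',im)
```

```text
[[0.4178 0.4007 0.006 ]
 [0.4921 0.379  0.006 ]
 [0.4734 0.3138 0.006 ]
 [0.4011 0.3297 0.006 ]]
[np.float64(0.07738023914719352), np.float64(0.06781968837130416), np.float64(0.0740341550853148), np.float64(0.07298070176998248)]
[np.float64(0.05361447510945161), np.float64(0.05845298559871703), np.float64(0.05835121856940068), np.float64(0.05432732770925765)]
[254.9595 282.0131]
```

View pics/w10c.png

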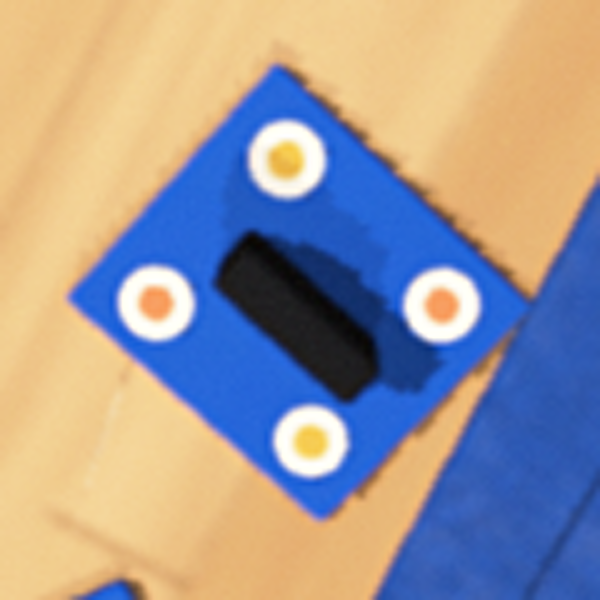

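View pics/s10o.png

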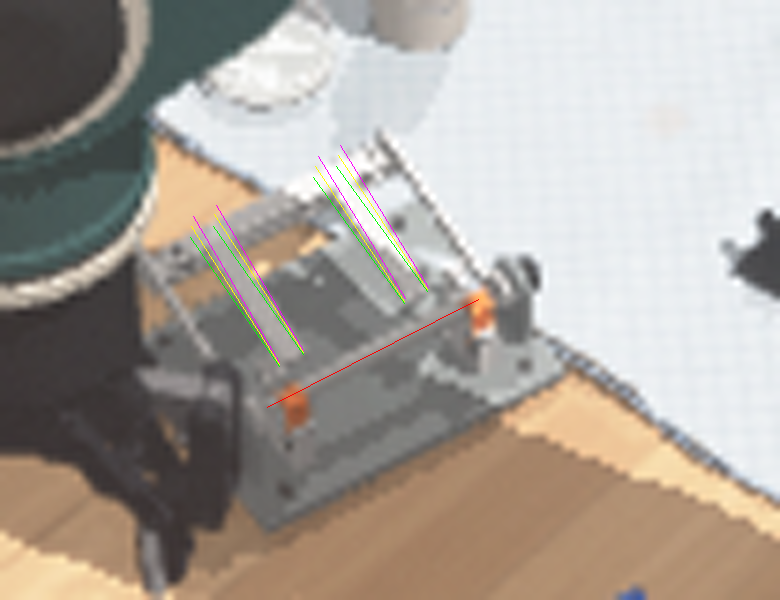

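Run:
```python
from h import *
from fit import L
np.set_printoptions(precision=4,suppress=True)
s=L('w10.npz'); m=lambda x,y:(215+x/5,120+y/5)
c=np.array([onz(s,m(*u),.006) for u in [(280,65),(530,300),(322,520),(68,296)]])
ctr=c.mean(0); d=(c[1]-c[0])+(c[2]-c[3]); print(ctr,np.degrees(np.arctan2(d[1],d[0])),[np.linalg.norm(c[i]-c[(i+1)%4]) for i in range(4)])
d2=(c[1]-c[2])+(c[0]-c[3]);print(np.degrees(np.arctan2(d2[1],d2[0])))
print('rib top',[onz(s,m(*u),.034) for u in [(236,255),(362,378)]])
o=observe();print(o['position'],o['ee_rot'])
```

```text
[0.4463 0.3561 0.006 ] -12.458913331294113 [np.float64(0.0764795796403097), np.float64(0.07082695418543837), np.float64(0.07873402447675029), np.float64(0.07032976183318894)]
77.58457706385586
rib top [array([0.4277, 0.3625, 0.034 ]), array([0.4636, 0.3532, 0.034 ])]
[0.4571 0.3523 0.2914] [-179.9545    0.0132  119.8461]
```

Emit:
{"method": "move_arm", "body": {"targets": [[[0,0,0.005],-0.083,0.8],[[0,0,0.008],-0.083,0.8],[[0,0,0.008],-0.083,0.8],[[0,0,0.008],-0.083,0.8],[[0,0,0.008],-0.083,0.8],[[0,0,0.008],-0.083,0.8],[[0,0,0.008],-0.083,0.8],[[0,0,0.008],-0.083,0.8],[[0,0,0.005],-0.083,0.8],[[0.009,0,0],-0.083,0.8]]}}

```text
clock: 17.85
position: [0.4491, 0.3545, 0.2248]
ee_rot: [-179.9, -0.0, 167.5]
wrist_force: [0.0, 0.4, -0.7]
gripper_width: 0.0679
```

Emit:
{"method": "move_arm", "body": {"targets": [[[0,0,0.005],0,0.8],[[0,0,0.005],0,0.8],[[0,0,0.005],0,0.8],[[0,0,0],0,0.8],[[0,0,0],0,0.8],[[0,0,0],0,0.8],[[0,0,0],0,0.8],[[0,0,0],0,0.8],[[0,0,0],0,0.8],[[0,0,0],0,0.8]]}}

```text
clock: 18.85
position: [0.4479, 0.3559, 0.2109]
ee_rot: [180.0, -0.0, 167.5]
wrist_force: [0.0, 0.7, -0.4]
gripper_width: 0.0686
```

Run:
```python
from h import *
np.set_printoptions(precision=4,suppress=True)
s=snap('wrist'); save(s,'w11'); np.savez('w11',**{k:s[k] for k in('pixels','pose','mtx')}); 
o=observe();print(tcp()[:3,3],o['ee_rot'],o['gripper_width'],o['clock'],o['wrist_force'],o['qpos'])
lm(s,['slide_grip','slide'])
cv2.imwrite('pics/w11b.png',cv2.resize(s['pixels'][100:310,140:420],(800,600),interpolation=2)[:,:,::-1])
```

```text
[0.4479 0.3559 0.2109] [179.996   -0.002  167.5199] 0.06835935210685852 18.9 [-0.3106  0.2878  0.1667] [ -7.2015  31.6295 -45.0305 103.7616  26.6606  55.7654  14.1032]
slide_grip [(0.78, [149.4, 239.2]), (0.77, [279.0, 204.8]), (0.7, [13.4, 201.2])]
slide [(0.65, [277.6, 200.0]), (0.63, [157.5, 233.8]), (0.6, [28.9, 193.4])]
```

View pics/w11b.png

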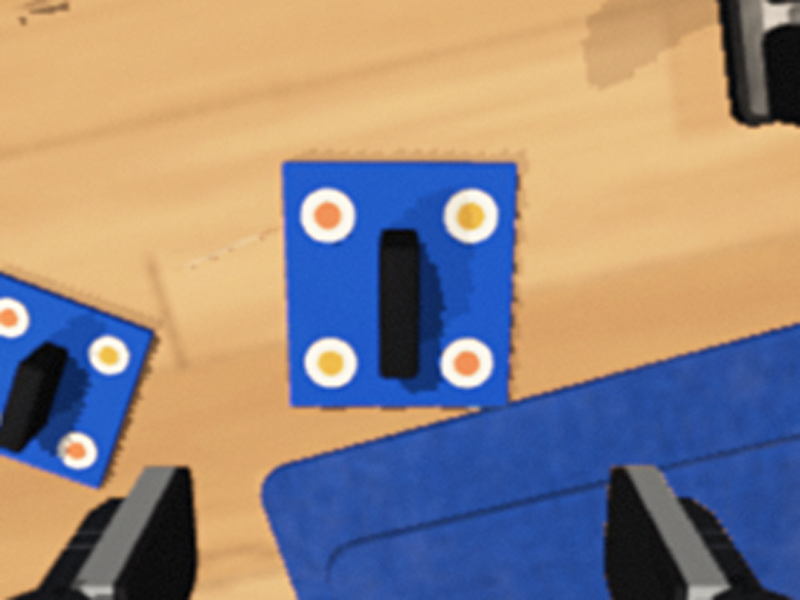

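Run:
```python
from h import *
from fit import L
np.set_printoptions(precision=4,suppress=True)
s=L('w11.npz'); k=2.857; m=lambda x,y:(140+x/k,100+y/k)
c=np.array([onz(s,m(*u),.006) for u in [(284,161),(518,161),(509,407),(291,407)]])
d=(c[0]-c[3])+(c[1]-c[2]); print(c.mean(0),np.degrees(np.arctan2(d[1],d[0])),[np.linalg.norm(c[i]-c[(i+1)%4]) for i in range(4)])
w=L('w10.npz')
print('tri rib', tri([(s,(279.0,204.8)),(w,(271.7,184.0))]))
# rib top ends
print([onz(s,m(*u),.034) for u in [(400,247),(399,378)]])
T=tcp(); print(np.linalg.inv(T)@np.append(c.mean(0),1))
```

```text
[0.4454 0.3562 0.006 ] 167.37654159206588 [np.float64(0.07043161583694012), np.float64(0.07961861632807518), np.float64(0.07119240036459082), np.float64(0.07963877126798836)]
tri rib (array([0.443 , 0.3552, 0.0283]), [np.float64(0.0007855686396972009), np.float64(0.0007855686396973353)])
[array([0.4264, 0.3602, 0.034 ]), array([0.4642, 0.3516, 0.034 ])]
[ 0.0025 -0.0002  0.2049  1.    ]
```

Emit:
{"method": "move_arm", "body": {"targets": [[[0.0025,0,0.01],0,0.8],[[0,0,0.02],0,0.8],[[0,0,0.025],0,0.8],[[0,0,0.025],0,0.8],[[0,0,0.02],0,0.8],[[0,0,0.016],0,0.8],[[0,0,0.01],0,0.8],[[0,0,0],0,0],[[0,0,0],0,0],[[0,0,0],0,0]]}}

```text
clock: 20.0
position: [0.4458, 0.3567, 0.0857]
ee_rot: [179.9, 0.0, 167.5]
wrist_force: [0.1, 0.4, 0.7]
gripper_width: 0.0252
```

Emit:
{"method": "move_arm", "body": {"targets": [[[0,0,0],0,0],[[0,0,0],0,0],[[0,0,0],0,0],[[0,0,0],0,0],[[0,0,-0.01],0,0],[[0,0,-0.03],0,0],[[0,0,-0.03],0,0],[[0,0,-0.03],0,0],[[0,0,-0.03],0,0],[[0,0,-0.02],0,0]]}}

```text
clock: 21.0
position: [0.4455, 0.3567, 0.2378]
ee_rot: [179.9, 0.1, 167.5]
wrist_force: [0.5, -0.1, -1.9]
gripper_width: 0.0107
```

Run:
```python
from h import *
np.set_printoptions(precision=4,suppress=True)
s=snap('wrist'); save(s,'w12'); np.savez('w12',**{k:s[k] for k in('pixels','pose','mtx')}); 
o=observe();print(tcp()[:3,3],o['ee_rot'],o['gripper_width'],o['clock'],o['wrist_force'],o['qpos'])
```

```text
[0.4461 0.3574 0.2402] [179.7949   0.1977 167.5376] 0.010455640674963736 21.05 [2.1106 2.1772 2.5918] [ -6.152   29.4464 -46.5409 102.7048  24.8802  58.3249  15.223 ]
```

View pics/w12.png

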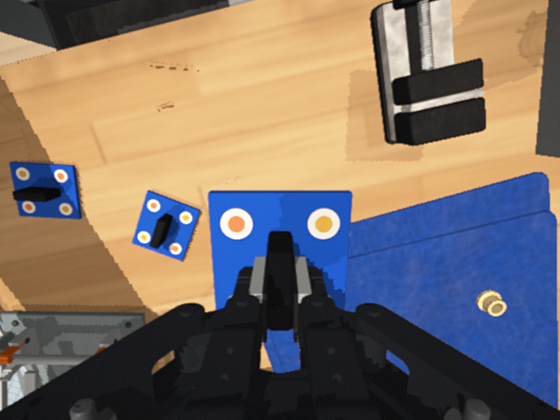

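Emit:
{"method": "move_arm", "body": {"targets": [[[-0.012,-0.013,0],0.002,0],[[-0.022,-0.024,0],0.002,0],[[-0.025,-0.027,0],0.002,0],[[-0.025,-0.027,0],0.002,0],[[-0.025,-0.027,0],0.002,0],[[-0.025,-0.027,0],0.002,0],[[-0.025,-0.027,0],0.002,0],[[-0.025,-0.027,0],0.002,0],[[-0.017,-0.02,0],0.002,0],[[-0.009,-0.011,0],0.002,0]]}}

```text
clock: 22.05
position: [0.5992, 0.0826, 0.235]
ee_rot: [-180.0, 0.0, 166.2]
wrist_force: [0.3, 0.2, -2.1]
gripper_width: 0.0106
```

Run:
```python
from h import *
np.set_printoptions(precision=4,suppress=True)
s=snap('wrist'); save(s,'w13'); np.savez('w13',**{k:s[k] for k in('pixels','pose','mtx')}); 
o=observe();print(tcp()[:3,3],o['ee_rot'],o['gripper_width'],o['clock'],o['wrist_force'],o['qpos'])
cv2.imwrite('pics/w13b.png',cv2.resize(s['pixels'],(800,600),interpolation=2)[:,:,::-1])
```

```text
[0.5997 0.0815 0.2349] [-179.9496    0.0175  166.1528] 0.010403540043521044 22.1 [ 1.0869 -2.1978 -1.3955] [ 20.7259  32.236  -42.6214  97.9595  24.81    59.6345  45.8244]
```

View pics/w13b.png

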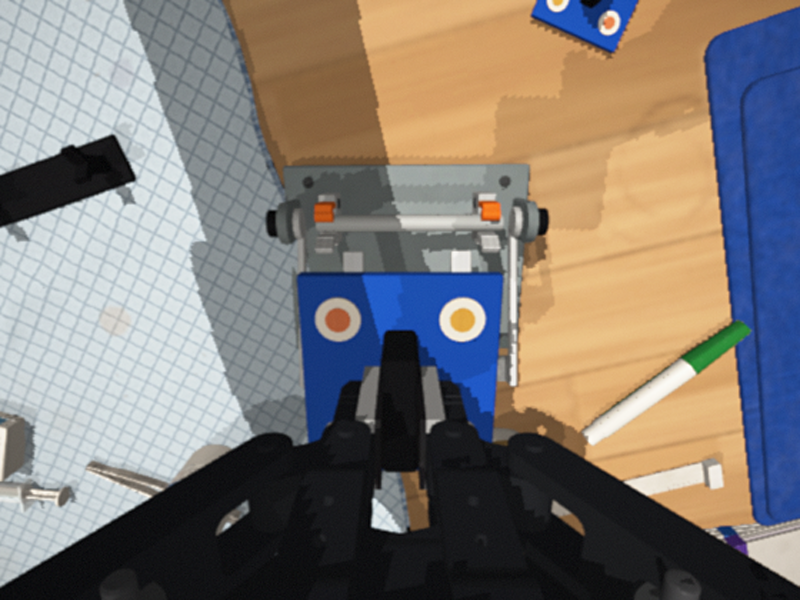

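Emit:
{"method": "move_arm", "body": {"targets": [[[0,0.002,0.005],-0.004,0],[[0,0.002,0.01],0,0],[[0.001,0,0.012],0,0],[[0,0,0.012],0,0],[[0,0,0.012],0,0],[[0,0,0.01],0,0],[[0,0,0.006],0,0],[[0,0,0.003],0,0],[[0,0,0],0,0],[[0,0,0],0,0]]}}

```text
clock: 23.1
position: [0.5986, 0.0893, 0.1653]
ee_rot: [180.0, 0.0, 166.6]
wrist_force: [0.5, -0.2, -1.8]
gripper_width: 0.0105
```

Run:
```python
from h import *
np.set_printoptions(precision=4,suppress=True)
s=snap('wrist'); save(s,'w14'); np.savez('w14',**{k:s[k] for k in('pixels','pose','mtx')}); 
o=observe();print(tcp()[:3,3],o['ee_rot'],o['gripper_width'],o['clock'],o['wrist_force'],o['wrist_torque'])
a=snap('scene'); np.savez('s14',**{k:a[k] for k in('pixels','pose','mtx')}); c=a['pixels'][225:315,195:312]; cv2.imwrite('pics/s14.png',cv2.resize(c,(780,600),interpolation=2)[:,:,::-1])
cv2.imwrite('pics/w14b.png',cv2.resize(s['pixels'],(800,600),interpolation=2)[:,:,::-1])
```

```text
[0.5986 0.0893 0.1653] [179.9843   0.0336 166.602 ] 0.010199376240191332 23.15 [-0.3326  1.366  -0.7362] [ 0.0288  0.0094 -0.0391]
```

View pics/w14b.png

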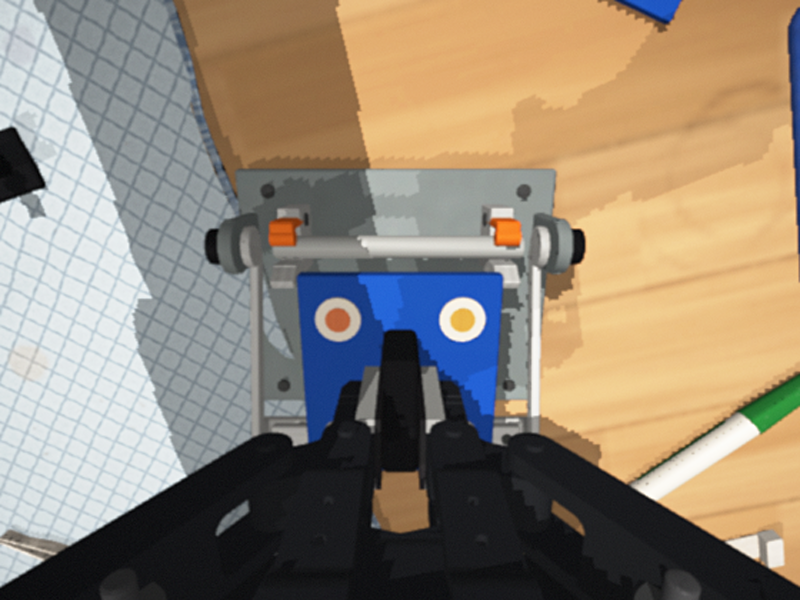

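View pics/s14.png

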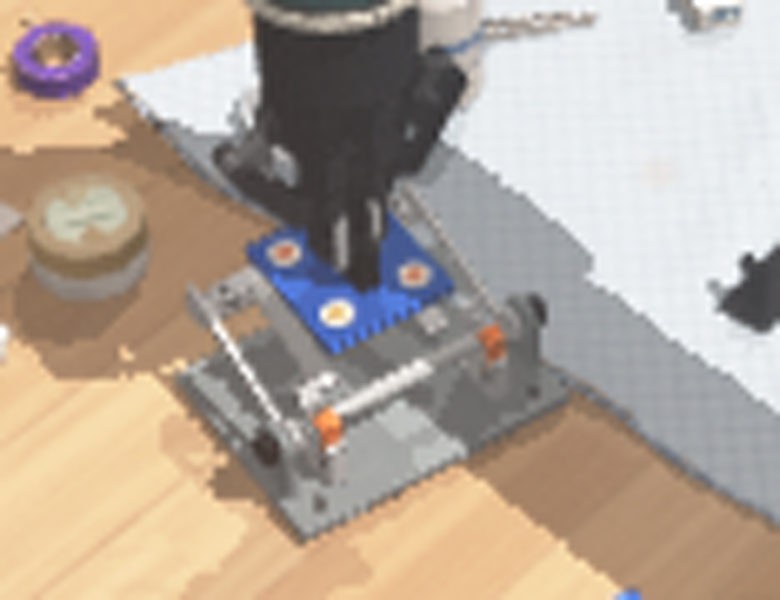

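Emit:
{"method": "move_arm", "body": {"targets": [[[0,-0.0015,0.003],0,0],[[0,-0.0013,0.003],0,0],[[0,0,0.002],0,0],[[0,0,0.002],0,0],[[0,0,0.002],0,0],[[0,0,0.001],0,0],[[0,0,0.001],0,0],[[0,0,0.001],0,0],[[0,0,0],0,0],[[0,0,0],0,0]]}}

```text
clock: 24.2
position: [0.5978, 0.0866, 0.1499]
ee_rot: [180.0, -0.0, 166.6]
wrist_force: [0.3, -0.0, -1.3]
gripper_width: 0.0104
```

Emit:
{"method": "move_arm", "body": {"targets": [[[0,0,0.001],0,0],[[0,0,0.001],0,0],[[0,0,0.001],0,0],[[0,0,0.001],0,0],[[0,0,0.001],0,0],[[0,0,0.001],0,0],[[0,0,0.001],0,0],[[0,0,0.001],0,0],[[0,0,0],0,0],[[0,0,0],0,0]]}}

```text
clock: 25.2
position: [0.5983, 0.0865, 0.1423]
ee_rot: [180.0, 0.1, 166.6]
wrist_force: [-0.1, -2.1, 6.9]
gripper_width: 0.0106
```

Run:
```python
from h import *
np.set_printoptions(precision=4,suppress=True)
s=snap('wrist'); save(s,'w15'); np.savez('w15',**{k:s[k] for k in('pixels','pose','mtx')}); 
o=observe();print(tcp()[:3,3],o['ee_rot'],o['gripper_width'],o['clock'],o['wrist_force'],o['wrist_torque'])
a=snap('scene'); c=a['pixels'][225:315,195:312]; cv2.imwrite('pics/s15.png',cv2.resize(c,(780,600),interpolation=2)[:,:,::-1])
cv2.imwrite('pics/w15b.png',cv2.resize(s['pixels'],(800,600),interpolation=2)[:,:,::-1])
```

```text
[0.5982 0.0865 0.1423] [179.9864   0.0633 166.5947] 0.010526333384314673 25.25 [ 0.2537 -1.6803  6.4193] [-0.4826 -0.5825 -0.1204]
```

View pics/w15b.png

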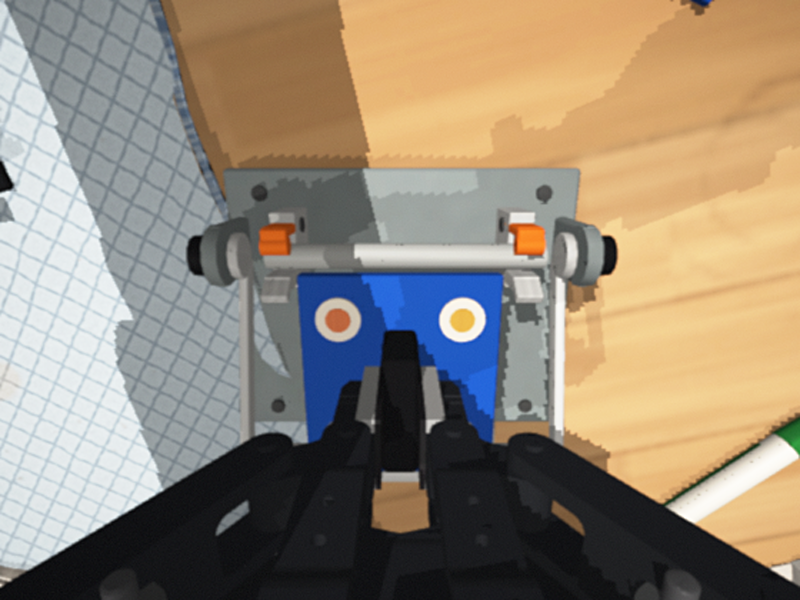

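View pics/s15.png

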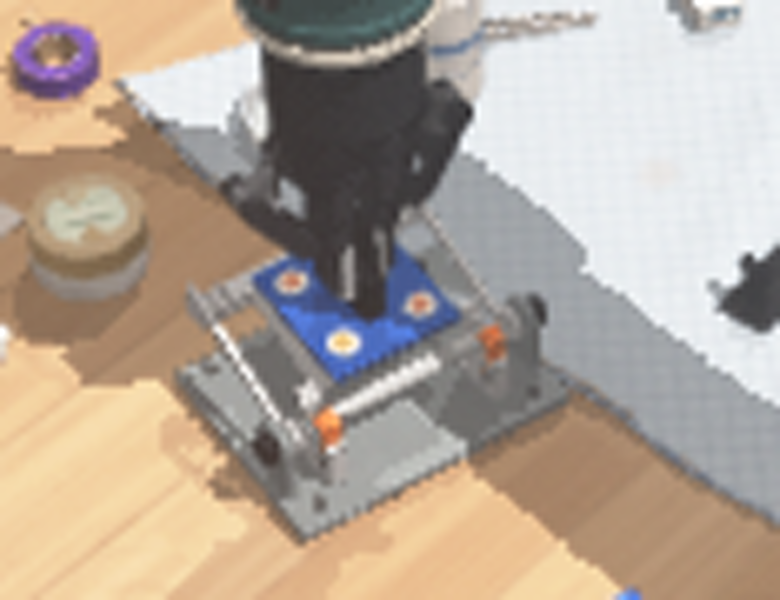

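Emit:
{"method": "move_arm", "body": {"targets": [[[0,0,-0.003],0,0],[[0,0,-0.004],0,0],[[-0.0025,0,0],0,0],[[-0.0025,0,0],0,0],[[0,0,0.001],0,0],[[0,0,0.0008],0,0],[[0,0,0],0,0],[[0,0,0],0,0],[[0,0,0],0,0],[[0,0,0],0,0]]}}

```text
clock: 26.3
position: [0.6025, 0.0854, 0.1471]
ee_rot: [-180.0, -0.0, 166.6]
wrist_force: [-0.2, -0.7, -1.4]
gripper_width: 0.0108
```

Emit:
{"method": "move_arm", "body": {"targets": [[[0,0,0],0,0.17],[[0,0,0],0,0.17],[[0,0,0],0,0.17],[[0,0,0],0,0.17],[[0,0,0],0,0.19],[[0,0,0],0,0.19],[[0,0,0],0,0.19],[[0,0,0],0,0.19],[[0,0,0],0,0.19],[[0,0,0],0,0.19]]}}

```text
clock: 27.3
position: [0.6026, 0.0853, 0.1471]
ee_rot: [180.0, -0.0, 166.6]
wrist_force: [-0.4, -0.7, -0.5]
gripper_width: 0.0155
```

Run:
```python
from h import *
np.set_printoptions(precision=4,suppress=True)
s=snap('wrist'); save(s,'w16'); np.savez('w16',**{k:s[k] for k in('pixels','pose','mtx')}); 
o=observe();print(tcp()[:3,3],o['ee_rot'],o['gripper_width'],o['clock'],o['wrist_force'],o['wrist_torque'])
a=snap('scene'); c=a['pixels'][225:315,195:312]; cv2.imwrite('pics/s16.png',cv2.resize(c,(780,600),interpolation=2)[:,:,::-1])
cv2.imwrite('pics/w16b.png',cv2.resize(s['pixels'],(800,600),interpolation=2)[:,:,::-1])
```

```text
[0.6026 0.0854 0.1471] [179.9981  -0.0037 166.6068] 0.016493843732992883 27.35 [ 0.2309  0.278  -0.6294] [ 0.0438 -0.0135 -0.0011]
```

View pics/w16b.png

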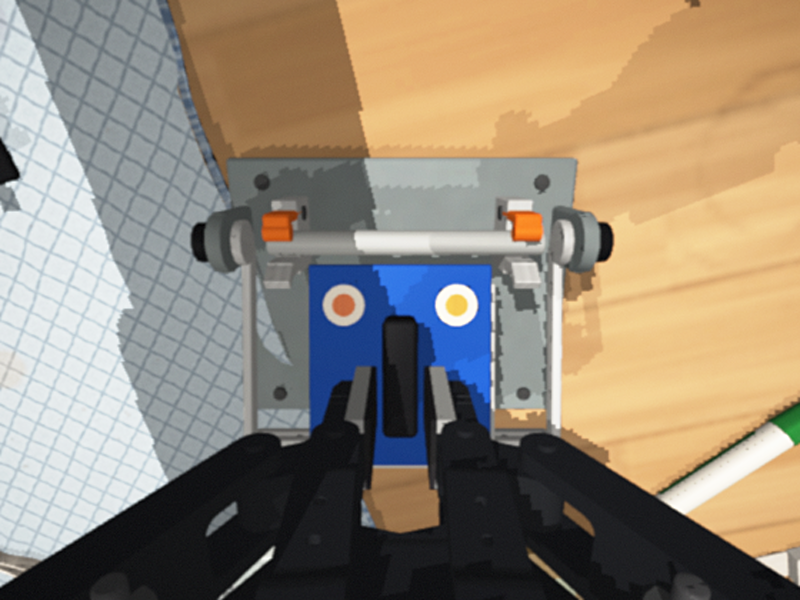

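View pics/s16.png

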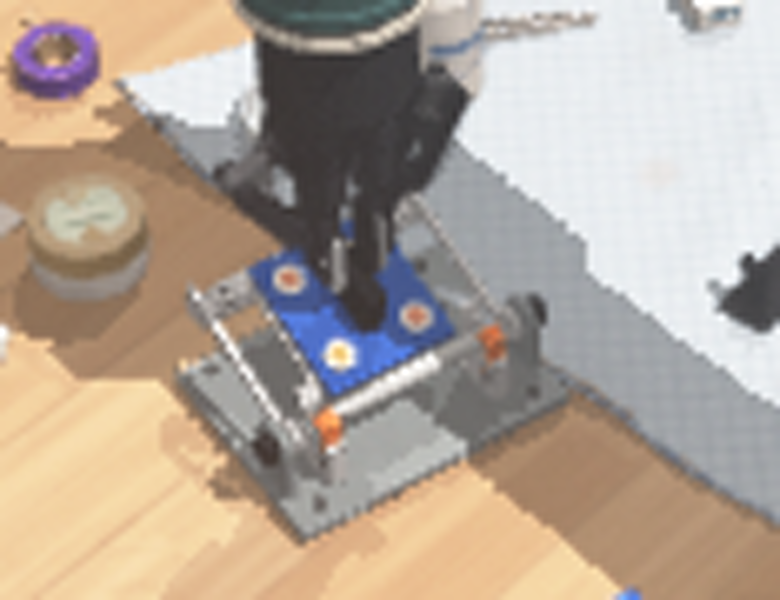

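```bash
cat > fs.py <<'E'
from h import *
from fit import pt,L
from scipy.optimize import least_squares
np.set_printoptions(precision=4,suppress=True)
def fitslide(s,cors,far=None,S=(.558,.0957,-.2371)):
    # unknown: a (center along slope), y, dyaw, tilt ; plate top at n=+.003-d
    def P(q,u,v,n): # plate local u along, v across
        a,y,dy,t=q; c,sn=np.cos(dy),np.sin(dy)
        return pt([*S,t],a+u*c-v*sn,y+u*sn+v*c,n)
    def f(q):
        r=list((proj(s,P(q,-.04,.036,.003))-cors[1]))+list(proj(s,P(q,-.04,-.036,.003))-cors[0])
        if far: r.append(proj(s,P(q,.04,0,.003))[1]-far)
        return r
    g=least_squares(f,[.045,0,0,.3],loss='soft_l1'); return g.x,g.fun
if __name__=='__main__':
    z=1.42857; s=L('w16.npz')
    cors=[np.array([309,266])/z,np.array([492,266])/z]
    for far in (None,465/z): print(fitslide(s,cors,far))
    for t in (.2,.25,.3,.35): print(t,[proj(s,pt([.558,.0957,-.2371,t],a,y,.003))*z for a,y in((.005,.036),(.005,-.036),(.085,0))])
    print('rod', [proj(s,pt([.558,.0957,-.2371,.3],0,y,0))*z for y in (-.047,0,.047)])
E
python3 fs.py
```

```text
(array([0.0489, 0.0003, 0.0043, 0.1708]), array([ 0., -0., -0., -0.]))
(array([0.0491, 0.0003, 0.0043, 0.232 ]), array([ 0.1965,  0.0117, -0.1965,  0.0117, -0.0195]))
0.2 [array([492.1227, 256.2545]), array([308.468 , 255.4545]), array([399.4296, 452.6267])]
0.25 [array([492.2597, 255.8464]), array([308.3362, 255.0451]), array([399.4261, 456.4692])]
0.3 [array([492.3936, 255.4062]), array([308.2077, 254.6037]), array([399.4248, 459.9532])]
0.35 [array([492.5241, 254.935 ]), array([308.0829, 254.1313]), array([399.4259, 463.0431])]
rod [array([282.1181, 242.7789]), array([400.3486, 243.2952]), array([518.5552, 243.8114])]
```

Emit:
{"method": "move_arm", "body": {"targets": [[[0.002,0,0],0,0.19],[[0.002,0,0.0015],0,0.19],[[0,0,0.003],0,0.19],[[0,0,0.003],0,0.19],[[0,0,0.003],0,0.19],[[0,0,0],0,0.19],[[0,0,0],0,0],[[0,0,0],0,0],[[0,0,0],0,0],[[0,0,0],0,0]]}}

```text
clock: 28.4
position: [0.5987, 0.0863, 0.1366]
ee_rot: [180.0, -0.0, 166.6]
wrist_force: [-1.4, 1.2, -0.4]
gripper_width: 0.0105
```

Run:
```python
from h import *
np.set_printoptions(precision=4,suppress=True)
s=snap('wrist'); save(s,'w17'); np.savez('w17',**{k:s[k] for k in('pixels','pose','mtx')}); 
o=observe();print(tcp()[:3,3],o['ee_rot'],o['gripper_width'],o['clock'],o['wrist_force'],o['wrist_torque'])
cv2.imwrite('pics/w17b.png',cv2.resize(s['pixels'],(800,600),interpolation=2)[:,:,::-1])
```

```text
[0.5987 0.0863 0.1366] [179.9968  -0.002  166.6043] 0.010477924117245236 28.45 [-1.4711  0.0088  0.1036] [ 0.0741  0.17   -0.025 ]
```

View pics/w17b.png

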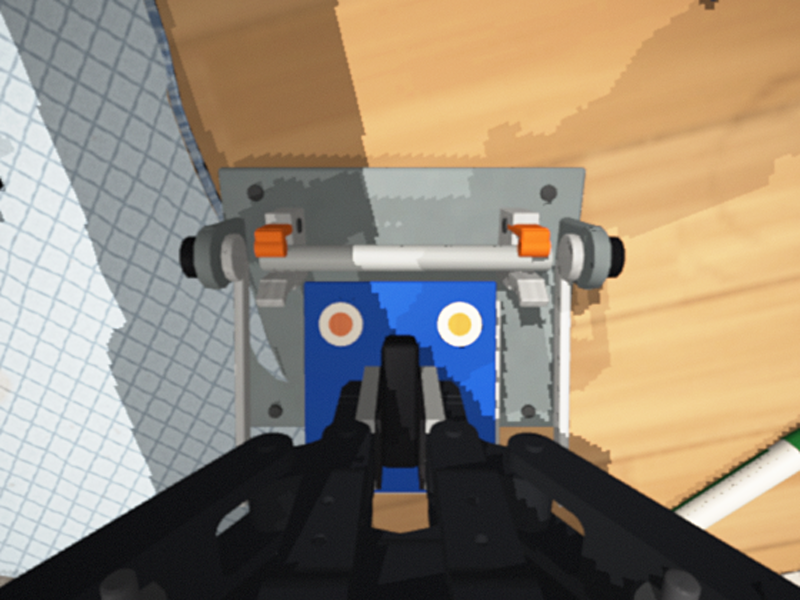

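Run:
```python
from fs import *
z=1.42857; s=L('w17.npz')
cors=[np.array([304.5,282])/z,np.array([496.5,282])/z]
for far in (None,491/z): print(fitslide(s,cors,far))
for t in (.2,.25,.3,.35): print(t,[proj(s,pt([.558,.0957,-.2371,t],a,y,.003))*z for a,y in((.005,.036),(.005,-.036),(.085,0))])
print('rod', [proj(s,pt([.558,.0957,-.2371,.3],0,y,0))*z for y in (-.047,0,.047)])
g=lambda q:q
for r0,r1,c0,c1 in ((160,230,170,280),): cv2.imwrite('pics/w17z.png',cv2.resize(s['pixels'][165:215,160:260],(800,400),interpolation=2)[:,:,::-1])
```

```text
(array([0.0486, 0.0003, 0.0044, 0.1168]), array([ 0., -0., -0., -0.]))
(array([0.0489, 0.0003, 0.0043, 0.2352]), array([ 0.4117,  0.0218, -0.4117,  0.0217, -0.0356]))
0.2 [array([496.7756, 272.222 ]), array([303.5409, 271.3785]), array([399.252 , 477.6988])]
0.25 [array([496.927 , 271.8172]), array([303.3946, 270.9723]), array([399.2447, 482.3558])]
0.3 [array([497.075, 271.378]), array([303.2521, 270.5318]), array([399.2396, 486.6773])]
0.35 [array([497.2191, 270.9054]), array([303.1135, 270.0578]), array([399.2367, 490.6255])]
rod [array([275.9071, 257.8177]), array([400.2178, 258.362 ]), array([524.4975, 258.9062])]
```

View pics/w17z.png

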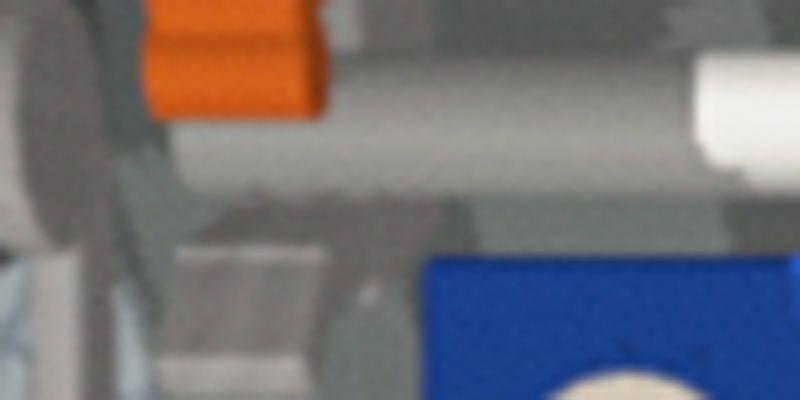

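Emit:
{"method": "move_arm", "body": {"targets": [[[0.0005,0,0.0002],0,0],[[0.0005,0,0.0002],0,0],[[0.0005,0,0.0002],0,0],[[0.0005,0,0.0002],0,0],[[0.0005,0,0.0002],0,0],[[0.0005,0,0.0002],0,0],[[0.0005,0,0.0002],0,0],[[0.0005,0,0.0002],0,0],[[0,0,0],0,0],[[0,0,0],0,0]]}}

```text
clock: 29.45
position: [0.5951, 0.0872, 0.1352]
ee_rot: [180.0, 0.0, 166.6]
wrist_force: [2.3, -0.5, 2.9]
gripper_width: 0.0103
```

Run:
```python
from fs import *
z=1.42857
s=snap('wrist'); save(s,'w18'); np.savez('w18',**{k:s[k] for k in('pixels','pose','mtx')}); 
o=observe();print(tcp()[:3,3],o['ee_rot'],o['gripper_width'],o['clock'],o['wrist_force'],o['wrist_torque'])
cv2.imwrite('pics/w18b.png',np.vstack([cv2.resize(s['pixels'][165:215,160:260],(800,300),interpolation=2),cv2.resize(s['pixels'][165:215,300:400],(800,300),interpolation=2)])[:,:,::-1])
```

```text
[0.5951 0.0872 0.1352] [179.9879   0.0288 166.5975] 0.010483954959536508 29.5 [ 3.1108 -1.0871  4.1004] [-0.2209 -0.5183 -0.0241]
```

View pics/w18b.png

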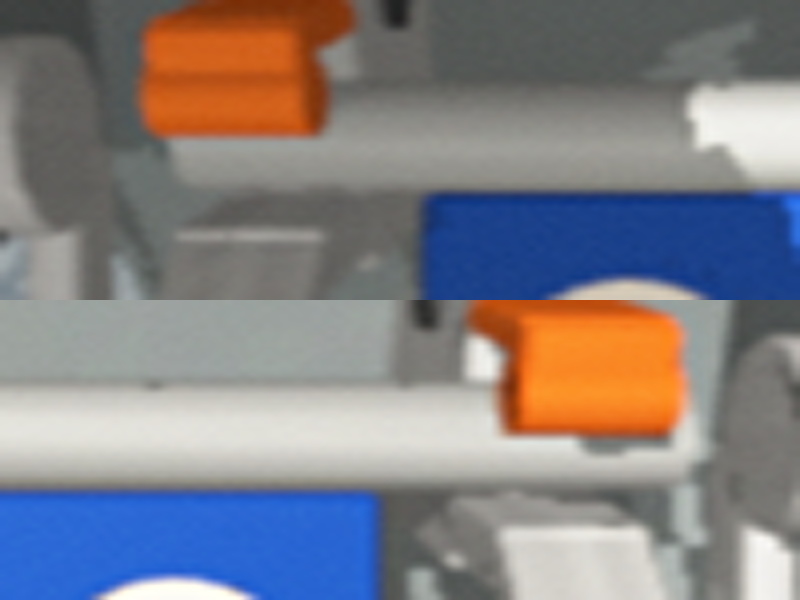

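Emit:
{"method": "move_arm", "body": {"targets": [[[0.0003,0,0.0001],0,0],[[0.0003,0,0.0001],0,0],[[0,0,0],0,0],[[0,0,0.0005],0,0],[[0,0,0.0005],0,0],[[0,0,0.0005],0,0],[[0,0,0],0,0],[[0,0,0],0,0],[[0,0,0],0,0],[[0,0,0],0,0]]}}

```text
clock: 30.5
position: [0.595, 0.0872, 0.1339]
ee_rot: [180.0, 0.1, 166.6]
wrist_force: [4.4, -1.3, 8.0]
gripper_width: 0.0107
```

Run:
```python
from fs import *
z=1.42857
s=snap('wrist'); save(s,'w19'); np.savez('w19',**{k:s[k] for k in('pixels','pose','mtx')}); 
o=observe();print(tcp()[:3,3],o['ee_rot'],o['gripper_width'],o['clock'],o['wrist_force'],o['wrist_torque'])
cv2.imwrite('pics/w19b.png',cv2.resize(s['pixels'],(800,600),interpolation=2)[:,:,::-1])
a=snap('scene'); c=a['pixels'][225:315,195:312]; cv2.imwrite('pics/s19.png',cv2.resize(c,(780,600),interpolation=2)[:,:,::-1])
```

```text
[0.595  0.0872 0.1339] [179.9759   0.0949 166.585 ] 0.010351003783927304 30.55 [ 5.4506 -2.4218  8.0384] [-0.4838 -1.044   0.0043]
```

View pics/w19b.png

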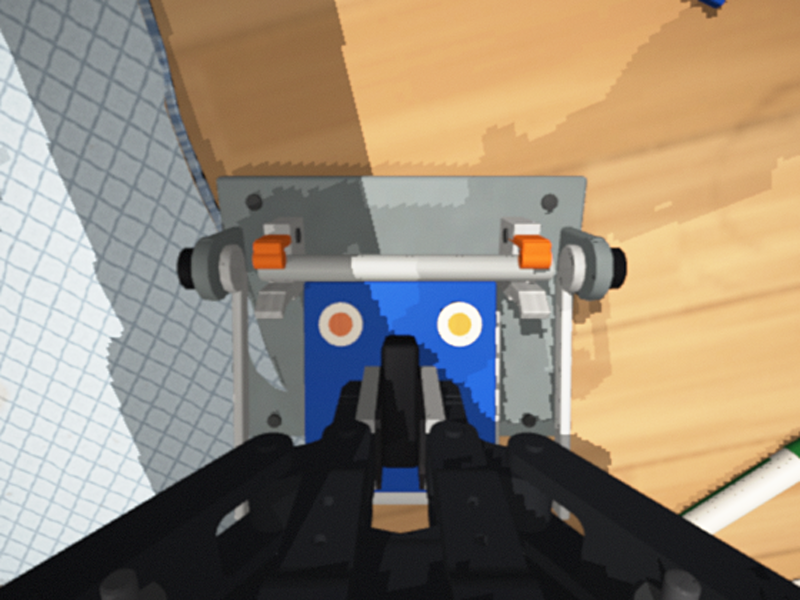

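View pics/s19.png

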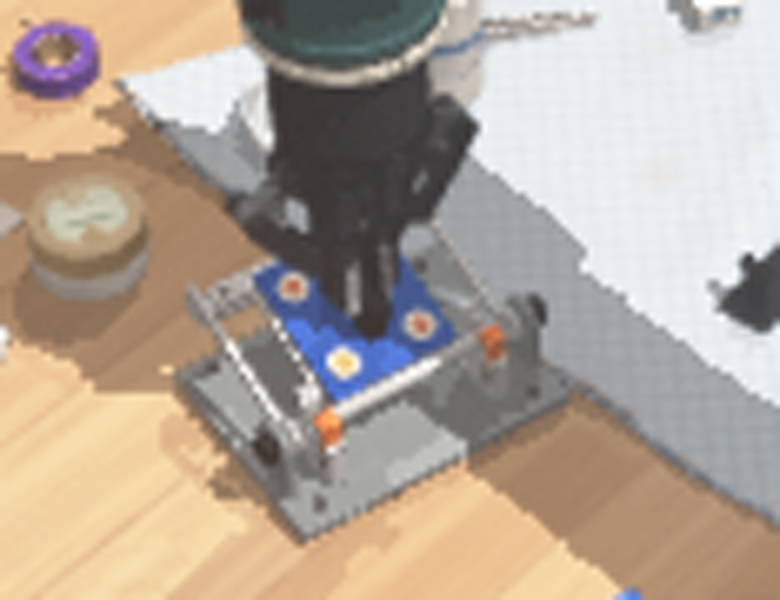

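Emit:
{"method": "move_arm", "body": {"targets": [[[-0.0002,0,0.0004],0,0],[[-0.0002,0,0.0004],0,0],[[-0.0001,0,0.0004],0,0],[[-0.0001,0,0.0004],0,0],[[-0.0001,0,0.0004],0,0],[[0,0,0],0,0],[[0,0,0],0,0],[[0,0,0],0,0],[[0,0,0],0,0],[[0,0,0],0,0]]}}

```text
clock: 31.6
position: [0.5955, 0.0871, 0.1318]
ee_rot: [180.0, 0.1, 166.6]
wrist_force: [3.8, -3.0, 7.3]
gripper_width: 0.0104
```

Run:
```python
from fs import *
s=snap('wrist'); save(s,'w20'); np.savez('w20',**{k:s[k] for k in('pixels','pose','mtx')}); 
o=observe();print(tcp()[:3,3],o['ee_rot'],o['gripper_width'],o['clock'],o['wrist_force'],o['wrist_torque'])
cv2.imwrite('pics/w20b.png',cv2.resize(s['pixels'][150:360,140:420],(800,600),interpolation=2)[:,:,::-1])
a=snap('scene'); c=a['pixels'][240:300,220:298]; cv2.imwrite('pics/s20.png',cv2.resize(c,(780,600),interpolation=2)[:,:,::-1])
```

```text
[0.5955 0.0871 0.1318] [179.9795   0.0706 166.5885] 0.01071439487103006 31.65 [ 3.1133 -2.2944  8.5374] [-0.3684 -0.7755 -0.0144]
```

View pics/w20b.png

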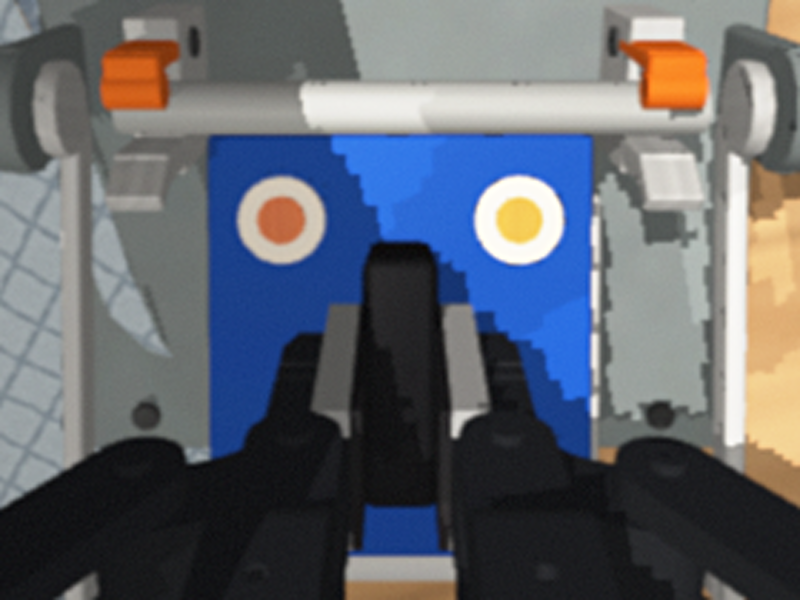

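View pics/s20.png

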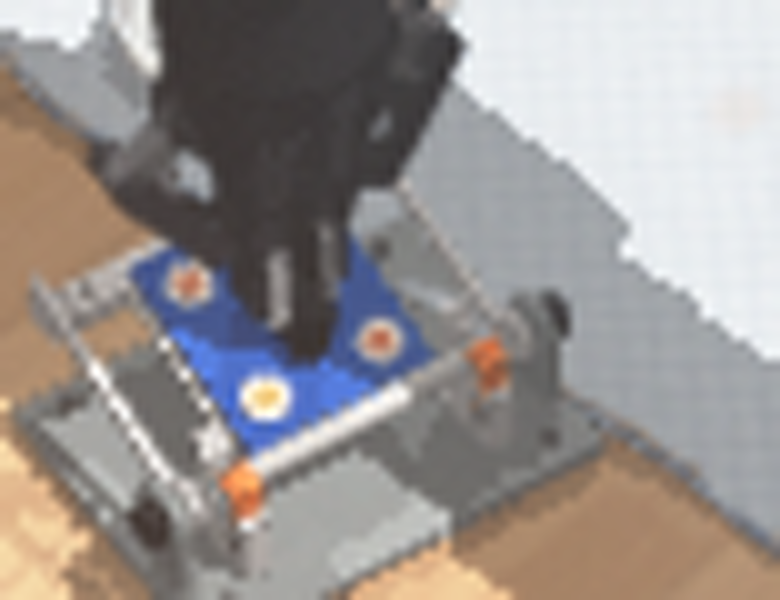

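Run:
```python
from h import *
print(job.sign_off()); o=observe(); print(o['clock'],o['wrist_force'])
```

```text
the job is handed in; nothing more can be done
None
the job is handed in; nothing more can be done
```

The job is handed in at about 31.7 s. The rod is seated in both clips and the slide is held by its grip, pressed flat on the stage against the rod. `sign_off` gave no verdict.

**Rod:** I pushed it fully home, with a brief peak of about 40 N up at the wrist. Then I let go, and the pictures showed both orange jaws closed over it.

**Slide:** I chose the largest of the three blue slides, which measured about 80 × 71 mm. The tool can only turn about its own axis, so I could not tilt the slide in the hand. I rested its high edge on the stage face, loosened the fingers so it dropped flush, gripped it again, drew it about 4 mm down to the rod and pressed.

**Last checks:**
- **Contact:** No gap to the rod was visible along the lower edge.
- **Centring:** The slide was within about 1 mm of centre.
- **Press:** About 8 N square to the face, which is 3.5 to 4 mm of give against the 7 mm stop. The force and the distance moved agree on this.
- **Bystanders:** I saw none of the other items moved, but I did not measure them.

**Less certain:** My estimates of the stage tilt disagreed, from about 0.20 to 0.30 rad. The slide was matched to the stage by lying on it, not by measuring the angle, and I had no direct reading of the jaws, the tilt joint or the sprung face.

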